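# Dry the arc ferrules in the bench oven

## Robot

A 6-joint arm with a two-finger parallel gripper is mounted at the origin on the work surface. World frame = base frame: x ahead of the robot, y to its left, z up, the work surface at z = 0. Lengths are in m, angles in rad, forces in N, time in s.
With the tool pointing down it reaches from about 0.25 to 0.8 m from the base axis. Payload 8.5 kg.
Tool frame: the origin (TCP) lies at the very end of the fingers, on their centre line; the grasp point (between the pads) lies behind it (r.pinch_z is the z of the grasp point in the tool frame, in m); z points along the fingers, y is the line along which they close (so a half turn about z gives the same grasp; the last joint's range is limited). The gripper opens to 85 mm and grips with 20 to 120 N. Pads are 22 mm wide; open, the fingers measure 114 mm over their backs; the gripper's body (76 mm by 85 mm) begins 54 mm behind the grasp point. The pads swing forward as they close: fully open they stand 13 mm farther back than shut.
Start: joints at [-1.168, 0.238, -0.013, 1.319, 0, 1.571], TCP at [0.206, -0.483, 0.231] pointing down, gripper open.
Joint ranges: [-2.66, 2.66], [-1.03, 1.9], [-1.14, 1.46], [-1.82, 2.27], [-1.45, 1.34], [-3.14, 3.14]. Speed limits (rad/s): [2.22, 2.22, 2.79, 3.14, 3.14, 3.14].

## Interface

Orientations are given as [roll, pitch, yaw] about the fixed x, y, z axes, in that order (R = Rz(yaw) Ry(pitch) Rx(roll)).
In Python, from cell import r gives the robot as it stands. The module is installed in compiled form; this text tells all that it offers.
- The arm moves only by the shell command python3 -m pendant 'ROWS' [FORCE]. ROWS is a JSON object of lists of equal length, an entry for each row: "grip": the gripper's target within -1 to 1 (shut at 1, half-way at 0, fully open at -1); "slide": the shift along the tool's x, y, z in mm, a list of three; "twist": the turn about the tool's z in degrees. A call has 1 to 5 rows; each row shifts and turns the commanded pose from where the row before left it, along the tool's axes as they then stand; what a row does not reach is not made up. A row lasts 1/8 s, in which the tool goes at most 62.5 mm and 10.7 degrees, less where a joint would pass 70% of its speed; a pose out of reach is approached as far as the arm can. A call is refused whole if a number of a shift passes 62.5 or a number of a turn 10.7, either way. A call with a gripper value outside its range is refused whole. The fingers move at their own pace and stop on an object; FORCE is the grip in N (left out, the last holds). Time passes only in rows, so rows that do not move let the fingers close. It gives the time, the measured TCP pose, the force, the opening and the grip force at its end, in the units of the state.
- r.read_state(): the state, without advancing time (a new reading comes with each control period).
- r.get_image(name): name is "scene" or "top" or "wrist"; returns the picture (400x640x3 uint8, red, green, blue); there is no depth.
- r.camera_model(name): a dict with "intrinsics" (3x3 intrinsics, pixels), "extrinsics" (4x4, takes a point from camera to world coordinates); the wrist camera has in their place "T_tool_cam" (4x4, takes a point from camera to tool coordinates, whose origin is the TCP and whose axes are the flange's). Camera axes: x right, y down, z forward; pixel columns grow to the right and rows downward; lengths in m; the calibration is good to about 2 mm. A picture is of the moment at which its call begins: read the wrist's pose just before it. camera_model takes no time and is no camera call.
- r.job_done(): hands the job in; it is judged then, once.
The state is a dict: "time": time; "joints": joint angles; "qd": joint speeds; "tau": joint torques, N m; "position": TCP position; "tool_rot": TCP orientation; "force": force on the tool from outside, world axes, zero at the start; "moment": the same for the moment, N m; "opening": finger opening in m; "finger_force": force on a finger pad.
Only numpy, scipy, OpenCV 4.12 (cv2) and the standard library are available. Lean on these libraries where they do the work, as an engineer would, in place of code of your own. Each camera call takes 0.05 s, during which the arm holds its last target. There are 200 camera calls.

## Task

Dry the ceramic arc ferrules: set every one that stands on the bench upright on the tray of the drying oven, side by side and not stacked, and push the lid fully down until its spring tab drops behind the rim bead. Then, with the flat screwdriver, turn the oven's slotted switch a quarter turn clockwise to its stop - not with the bare gripper - and stand the screwdriver back in its hole in the tool block. Leave the other things on the bench where they are.

Things in the scene. Friction and masses are not known exactly. Their poses are not given: they have to be found in the camera images.
- oven: Grey bench-top drying oven, fixed. Origin on the bench under the centre of its heating chamber; x from its front to its hinge side, y to its left, z up. Chamber outside 194 (x) by 264 (y) mm, rim 115 mm high. A control housing, same depth and height, adjoins the right end, y -132 to -232 mm. On the front wall just under the rim: a steel bead 10 mm thick, 70 mm long, for the lid's tab.
- tray (a point): Centre of the oven's flat tray, the floor of the open-topped chamber, 70 mm above the bench and 45 mm below the rim. Inside the chamber measures 170 (x) by 240 (y) mm; walls 12 mm thick. Axes as the oven.
- lid_hinge (a point): Middle of the lid's hinge line on top of the back wall (oven x +97, y 0, 116 mm above the bench); the line runs along the oven's y. Axes as the oven.
- lid (a joint): Angle (rad) of the lid: 0 = flat shut, 1.57 = upright, at most 1.9; grows as it opens. A stiff hinge (0.65 N m) holds it at any angle. In the last 0.07 rad its spring tab must be forced over the bead on the front wall (a push of 5 to 10 N near the front edge); behind the bead it reads under 0.03 and stays shut.
- lid_edge (a point): Middle of the lid's front edge, on its outer face; moves with the lid. Lid: plate 16 mm thick, underside level with the hinge line, 194 mm from hinge to front edge, 264 mm along y, 0.5 kg. Outer face: black bar handle 90 mm long along y, 150 mm from the hinge, standing up 47 mm, flat lid free on both sides. The tab hangs here: 50 mm wide, 13 mm out in front, 30 mm down.
- selector (a joint): Angle (rad) of the slotted rotary switch: near 0 at the start (off), grows clockwise seen from above, stop at 1.571 (drying). Friction 0.06 N m; it stays where it is left.
- slot (a point): Centre of the top face of the slotted switch, a bright metal disc 36 mm across on top of the control housing; this face is 10 mm above the housing, 125 mm above the bench. x runs along the slot, z up; turns with the switch. The slot goes right across the disc, 4.5 mm wide (7.5 mm at its chamfered mouth), 7 mm deep.
- driver_handle (a point): Centre of the handle of the flat screwdriver, which stands upright, blade down, in its hole in the tool block. Handle: black, 26 by 26 mm square with faces across its x and y, 74 mm long (37 mm above and below this point). z runs up from blade to handle, x lies along the width of the blade. The blade's tip is 105 mm below this point. 0.1 kg.
- driver_tip (a point): Middle of the screwdriver blade's tip; axes as the handle. The blade is 14 mm wide along x and 2.5 mm thick (1.8 mm at the very tip) for 11 mm, then an 8 mm round shaft up to a round collar 30 mm across, 60 mm above the tip, which rests on the block.
- block_hole (a point): Centre of the mouth of the screwdriver's hole, 23 mm across, in the top of a fixed wooden tool block 56 by 110 by 62 mm (its top 62 mm above the bench). The hole goes down to the bench. The screwdriver stands with its collar on the block, so its handle's centre is 45 mm above this mouth. Two short tools (up to 18 mm above the block) stick out of it 40 mm or more to the hole's +y side.
- f1_mid (a point): Centre (half-way up) of a ceramic arc ferrule: a thick sandy-white ring standing upright, 42 mm across, 28 mm high, notched round its foot, 60 g; z up. Four to six of these six are there.
- f2_mid (a point): Centre (half-way up) of a ceramic arc ferrule: a thick sandy-white ring standing upright, 42 mm across, 28 mm high, notched round its foot, 60 g; z up. Four to six of these six are there.
- f3_mid (a point): Centre (half-way up) of a ceramic arc ferrule: a thick sandy-white ring standing upright, 42 mm across, 28 mm high, notched round its foot, 60 g; z up. Four to six of these six are there.
- f4_mid (a point): Centre (half-way up) of a ceramic arc ferrule: a thick sandy-white ring standing upright, 42 mm across, 28 mm high, notched round its foot, 60 g; z up. Four to six of these six are there.
- f5_mid (a point): Centre (half-way up) of a ceramic arc ferrule: a thick sandy-white ring standing upright, 42 mm across, 28 mm high, notched round its foot, 60 g; z up. Four to six of these six are there.
- f6_mid (a point): Centre (half-way up) of a ceramic arc ferrule: a thick sandy-white ring standing upright, 42 mm across, 28 mm high, notched round its foot, 60 g; z up. Four to six of these six are there.
- collar: steel shaft collar, dark flat ring 48 mm across with a 25 mm bore, 18 mm high, lying flat; not part of the job. Origin at the centre of its underside.
- nut: large steel hexagon nut, 46 mm across flats, 24 mm high, lying flat; not part of the job. Origin at the centre of its underside.
- pipe_offcut: steel pipe offcut standing on end, 48 mm across, 70 mm high; not part of the job. Origin at the centre of its underside.
- magnet_square: triangular magnetic welding square lying flat, legs 85 mm, 15 mm thick; not part of the job. Origin at the centre of its underside.
- wire_brush: wire brush lying bristles down, 250 mm long, 36 mm high; not part of the job. Origin at the centre of its underside.
- chip_hammer: chipping hammer lying flat, 250 mm long; not part of the job. Origin at the centre of its underside.
- gas_nozzle: copper gas nozzle standing on end, 26 mm across, 60 mm high; not part of the job. Origin at the centre of its underside.

How it is judged:
On the way, in this order (a step that is already met when the one before it is completed fails the run):
1. every ferrule present stands upright on the oven's tray (x of f1_mid in the frame of oven between -0.085 and 0.085 m and y of f1_mid in the frame of oven between -0.12 and 0.12 m and z of f1_mid in the frame of oven between 0.075 and 0.092 m and angle between each of f1_mid, f2_mid, f3_mid, f4_mid, f5_mid, f6_mid's own z axis and vertical below 0.2 rad and x of f2_mid in the frame of oven between -0.085 and 0.085 m and y of f2_mid in the frame of oven between -0.12 and 0.12 m and z of f2_mid in the frame of oven between 0.075 and 0.092 m and x of f3_mid in the frame of oven between -0.085 and 0.085 m and y of f3_mid in the frame of oven between -0.12 and 0.12 m and z of f3_mid in the frame of oven between 0.075 and 0.092 m and x of f4_mid in the frame of oven between -0.085 and 0.085 m and y of f4_mid in the frame of oven between -0.12 and 0.12 m and z of f4_mid in the frame of oven between 0.075 and 0.092 m and x of f5_mid in the frame of oven between -0.085 and 0.085 m and y of f5_mid in the frame of oven between -0.12 and 0.12 m and z of f5_mid in the frame of oven between 0.075 and 0.092 m and x of f6_mid in the frame of oven between -0.085 and 0.085 m and y of f6_mid in the frame of oven between -0.12 and 0.12 m and z of f6_mid in the frame of oven between 0.075 and 0.092 m), for 0.2 s.
2. the lid is shut, its tab behind the bead (value of joint lid below 0.03 rad), for 0.2 s.
3. the switch is turned a quarter turn clockwise (value of joint selector above 1.45 rad and value of joint lid below 0.03 rad), for 0.2 s.
At the end, for the whole second after the job is handed in: Every ferrule present stands upright (within 0.2 rad) on the tray, none on another; the lid angle is below 0.03 rad (tab behind the bead); the switch angle is above 1.45 rad; the screwdriver stands upright (within 0.15 rad) in its hole with its collar down on the block (within 7 mm), at rest (all of step 1 and all of step 3 and horizontal distance between each of driver_tip, driver_handle and block_hole below 0.014 m and z of driver_handle in the frame of block_hole between 0.035 and 0.052 m and angle between driver_handle's own z axis and vertical below 0.15 rad and linear speed of driver below 0.02 m/s); the robot touches nothing.
It fails at once if the bare gripper pushes on the switch (more than 2 N) (contact force between the fingers and selector above 2 N).
It fails at once if another thing on the bench is moved by more than 40 mm (distance of any of collar, nut, pipe_offcut, magnet_square, wire_brush, chip_hammer, gas_nozzle from where it was at the start of the episode above 0.04 m).
Of f1, f2, f3, f4, f5, f6 only 4 to 6 are there at a start; the rules pass over those that are not, and their reading is None.
At some moment in a run one of f1, f2, f3, f4, f5, f6 may be knocked a few centimetres aside while the robot is not near it.
It also fails if it takes over 210 s, if anything falls off the work surface, if the arm or the gripper's body presses on something with over 40 N, if the wrist force passes 120 N, or if a joint passes its speed limit or range.

## Working session

There is one attempt and no reset: what is moved stays moved. The work goes in short steps, Python scripts to look and compute and a shell command to move; the robot and the scene stay as the last step left them, time stands still between calls to the robot, and variables do not carry over. Pictures are saved under pics/ and viewed, at most 14 in all, crops included, and the job is handed in when it is done.

```bash
mkdir -p pics; ls
python3 - <<'E'
from cell import r
import cv2,numpy as np
np.set_printoptions(precision=4,suppress=True)
s=r.read_state()
for k,v in s.items(): print(k,v)
print(r.pinch_z)
for n in ("scene","top"):
    im=r.get_image(n); np.save(f"{n}0.npy",im); cv2.imwrite(f"pics/{n}0.png",im[:,:,::-1])
    m=r.camera_model(n); print(n,m["intrinsics"],m["extrinsics"])
print(r.camera_model("wrist"))
E
```

```text
pics
time 0.0
joints [-1.168   0.2388 -0.0142  1.3192 -0.      1.5708]
qd [ 0.0015  0.0018 -0.0007 -0.0003 -0.0003 -0.0015]
tau [  0.0007 -53.8772  34.644    0.0189   0.0001   0.    ]
position [ 0.2056 -0.4826  0.2307]
tool_rot [-3.1401  0.      0.4028]
force [ 0.544  -0.1291 -0.3868]
moment [0.0006 0.0258 0.0124]
finger_force 0.0
opening 0.08555081065243131
-0.0187
scene [[387.7732   0.     314.3719]
 [  0.     387.7732 199.2011]
 [  0.       0.       1.    ]] [[ 0.4316  0.5413 -0.7216  1.4257]
 [ 0.902  -0.2494  0.3524 -0.418 ]
 [ 0.0108 -0.803  -0.5959  0.8264]
 [ 0.      0.      0.      1.    ]]
top [[403.4943   0.     313.125 ]
 [  0.     403.4943 196.6877]
 [  0.       0.       1.    ]] [[ 0.0096 -0.9899  0.1416  0.3861]
 [-0.9999 -0.0091  0.0045  0.0236]
 [-0.0032 -0.1416 -0.9899  1.3396]
 [ 0.      0.      0.      1.    ]]
{'intrinsics': array([[287.2818,   0.    , 319.6036],
       [  0.    , 287.2818, 198.2301],
       [  0.    ,   0.    ,   1.    ]]), 'T_tool_cam': array([[ 0.0013, -0.9591, -0.2831,  0.0727],
       [ 1.    ,  0.0012,  0.0005, -0.0015],
       [-0.0001, -0.2831,  0.9591, -0.1429],
       [ 0.    ,  0.    ,  0.    ,  1.    ]])}
```

View pics/top0.png

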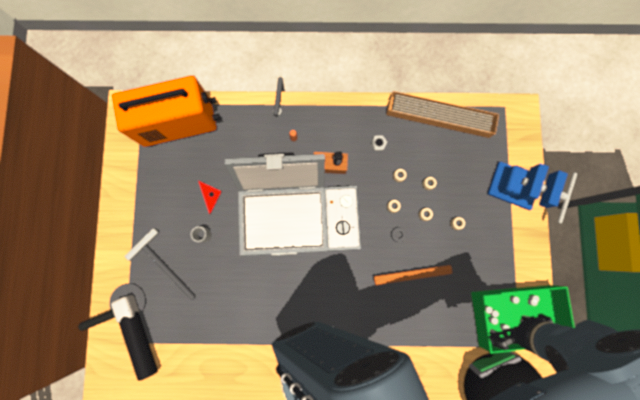

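View pics/scene0.png

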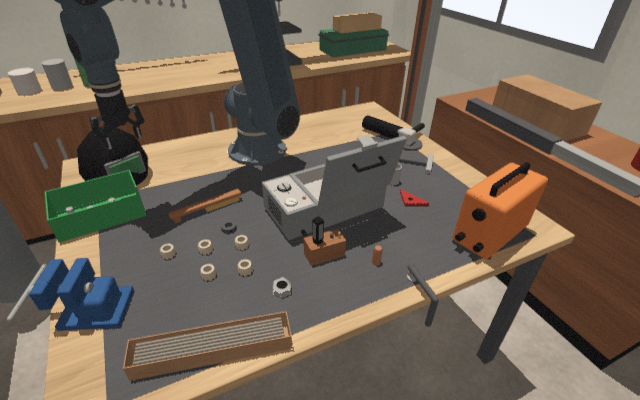

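The top view shows five ferrules at about (400,174), (430,183), (394,206), (427,214) and (459,223). The collar is at (397,234), the driver at (338,158), the slot at (343,227), and the oven chamber is near (283,221) with its lid open. The scene view shows the same five ferrules, so the sixth is absent.

```bash
cat > h.py <<'E'
from cell import r
import cv2,numpy as np
from scipy.spatial.transform import Rotation as R
np.set_printoptions(precision=4,suppress=True)
def model(n,s=None):
    m=r.camera_model(n)
    if n!="wrist": return m["intrinsics"],np.array(m["extrinsics"])
    T=np.eye(4); T[:3,:3]=R.from_euler('xyz',s["tool_rot"]).as_matrix(); T[:3,3]=s["position"]
    return m["intrinsics"],T@m["T_tool_cam"]
def ray(px,K,T,z):
    d=T[:3,:3]@np.linalg.solve(K,[px[0],px[1],1]); o=T[:3,3]
    return (o+d*(z-o[2])/d[2])
def proj(P,K,T):
    c=np.linalg.inv(T)@np.r_[P,1]; u=K@c[:3]; return u[:2]/u[2]
def tri(obs):
    A=np.zeros((3,3));b=np.zeros(3)
    for px,K,T in obs:
        d=T[:3,:3]@np.linalg.solve(K,[px[0],px[1],1]); d/=np.linalg.norm(d)
        M=np.eye(3)-np.outer(d,d); A+=M;b+=M@T[:3,3]
    return np.linalg.solve(A,b)
def shot(n,tag):
    s=r.read_state(); im=r.get_image(n)
    cv2.imwrite(f"pics/{tag}.png",im[:,:,::-1]); np.save(tag+".npy",im)
    return im,*model(n,s)
def sandy(im,lo=(8,30,130),hi=(28,130,255)):
    return cv2.inRange(cv2.cvtColor(im,cv2.COLOR_RGB2HSV),lo,hi)
def blobs(mask,amin):
    out=[]
    for c in cv2.findContours(mask,cv2.RETR_EXTERNAL,cv2.CHAIN_APPROX_NONE)[0]:
        a=cv2.contourArea(c)
        if a>amin: (x,y),w=cv2.minEnclosingCircle(c); out.append((x,y,w,a))
    return out
E
python3 - <<'E'
from h import *
im=np.load("top0.npy");K,T=model("top")
hsv=cv2.cvtColor(im,cv2.COLOR_RGB2HSV)
print(hsv[174,394:408].tolist())
m=sandy(im); m[:,:370]=0;m[:,480:]=0;m[:150]=0;m[250:]=0
for b in blobs(m,30): print(np.round(b,1),ray(b[:2],K,T,.02))
# oven: rim corners/tray by eye, slot, etc.
for n,p,z in [("rimFL",(239,253),.115),("rimFR",(360,247),.115),("rimBL",(237,193),.115),("rimBR",(356,187),.115),("slot",(343,227),.125),("drv",(338,155),.14),("collar",(397,234),.018),("nozzle",(293,133),.06),("nut",(379,142),.02),("lidTopL",(226,162),.3),("lidTopR",(324,156),.3),("dec",(347,200),.125)]:
    print(n,ray(p,K,T,z))
S=model("scene")
print("drv top tri",tri([((338,153),K,T),((317,219),*S)]))
big=cv2.resize(im[140:265,215:475],None,fx=3,fy=3,interpolation=cv2.INTER_CUBIC)
cv2.imwrite("pics/crop.png",big[:,:,::-1])
E
```

```text
[[17, 97, 195], [20, 84, 245], [21, 71, 251], [16, 79, 225], [16, 50, 149], [10, 14, 111], [6, 12, 106], [13, 29, 104], [15, 62, 123], [18, 91, 182], [20, 85, 239], [21, 78, 248], [17, 80, 216], [16, 46, 143]]
[458.5 223.1   7.6 154.5] [ 0.492  -0.4465  0.02  ]
[426.  214.    7.6 152.5] [ 0.5209 -0.3413  0.02  ]
[394.1 205.8   7.5 151.5] [ 0.5469 -0.2371  0.02  ]
[430.  182.8   7.5 151.5] [ 0.6248 -0.3576  0.02  ]
[400.  174.8   7.5 150.5] [ 0.651  -0.2588  0.02  ]
rimFL [0.3881 0.2504 0.115 ]
rimFR [ 0.4095 -0.1135  0.115 ]
rimBL [0.5706 0.2631 0.115 ]
rimBR [ 0.5926 -0.1024  0.115 ]
slot [ 0.4685 -0.0616  0.125 ]
drv [ 0.6867 -0.0456  0.14  ]
collar [ 0.4546 -0.2453  0.018 ]
nozzle [0.7794 0.0974 0.06  ]
nut [ 0.7629 -0.1905  0.02  ]
lidTopL [0.6251 0.2589 0.3   ]
lidTopR [0.6436 0.0006 0.3   ]
dec [ 0.5506 -0.0739  0.125 ]
drv top tri [ 0.69   -0.0473  0.1476]
```

View pics/crop.png

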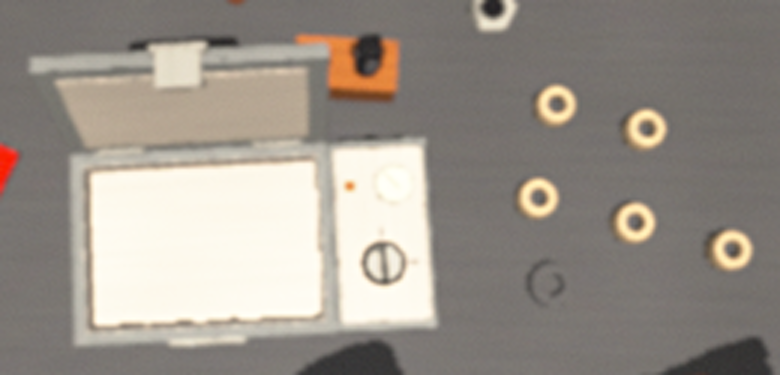

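The crop shows the slot at crop (384,263), running along image vertical (world x). The oven's front-left corner is at (75,345) and the housing's front-right at (437,326). The lid leans back about 0.2 rad past upright. Next I'll test the twist direction.

```bash
cat >> h.py <<'E'
def go(p=None,yaw=None):
    "shift in current tool axes (mm) and twist (deg) to reach world p / yaw"
    s=r.read_state(); M=R.from_euler('xyz',s["tool_rot"]).as_matrix()
    out=""
    if p is not None: out+=f" slide {np.round(M.T@(np.array(p)-s['position'])*1e3,1)}"
    if yaw is not None:
        d=-(yaw-s["tool_rot"][2]); d=(d+np.pi)%(2*np.pi)-np.pi; out+=f" twist {np.degrees(d):.1f}"
    return out
E
python3 -m pendant '{"grip":[-1,-1,-1,-1,-1],"slide":[[0,0,0],[0,0,0],[0,0,0],[0,0,0],[0,0,0]],"twist":[-10,-10,-10,-10,-10]}'
python3 - <<'E'
from h import *
s=r.read_state();print(s["joints"],s["tool_rot"])
K,T=model("top")
P=lambda c,z:ray((215+c[0]/3,140+c[1]/3),K,T,z)
FL,FR,BR=P((75,345),.115),P((437,326),.115),P((425,140),.115)
print(FL,FR,BR,np.linalg.norm(FR-FL),np.linalg.norm(BR-FR))
y=(FL-FR)[:2];y/=np.linalg.norm(y);x=np.array([y[1],-y[0]]);print("yaw",np.arctan2(x[1],x[0]))
print("c",FL[:2]+.097*x-.132*y, FR[:2]+.097*x+.232*y, BR[:2]-.097*x+.232*y)
I=np.mean([P(c,.113)[:2] for c in [(88,168),(318,160),(325,318),(90,327)]],0);print("inner",I)
sl=P((384,263),.125)[:2];print("slot",sl,"in oven",(sl-I)@x,(sl-I)@y)
E
```

```text
time: 0.72
position: [0.2057, -0.4827, 0.2309]
tool_rot: [-3.141, -0.001, 1.281]
force: [-0.4, 0.4, 0.4]
opening: 0.0854
finger_force: 0.0
[-1.168   0.2386 -0.014   1.3192  0.      0.6924] [-3.141  -0.0007  1.2812]
[0.3822 0.2472 0.115 ] [ 0.4046 -0.1154  0.115 ] [ 0.5936 -0.1045  0.115 ] 0.36333843313416736 0.18937468207352212
yaw 0.06154258550892008
c [0.4871 0.1214] [0.4871 0.1221] [0.4825 0.1211]
inner [0.4864 0.1189]
slot [ 0.4665 -0.0616] in oven -0.030941363980831516 -0.17898922236178463
```

```bash
python3 -m pendant '{"grip":[-1,-1,-1,-1,-1],"slide":[[0,0,0],[0,0,0],[0,0,0],[0,0,0],[0,0,0]],"twist":[-10,-10,-10,-10,-10]}' >/dev/null
python3 -m pendant '{"grip":[-1,-1,-1,-1],"slide":[[0,0,0],[0,0,0],[0,0,-17],[0,0,-17]],"twist":[-10,-0.2,0,0]}'
python3 -m pendant '{"grip":[-1,-1,-1,-1,-1],"slide":[[-50,15,-17],[-50,15,-17],[-50,15,-17],[-50,15,-17],[-50,15,-17]],"twist":[0,0,0,0,0]}'
python3 -m pendant '{"grip":[-1,-1,-1,-1,-1],"slide":[[-50,15,0],[-50,15,0],[-12,15,0],[0,0,0],[0,0,0]],"twist":[0,0,0,0,0]}'
python3 - <<'E'
from h import *
im,K,T=shot("wrist","w1")
for b in blobs(sandy(im),100): print(np.round(b,1),ray(b[:2],K,T,.014),ray(b[:2],K,T,.028))
print(r.read_state()["tool_rot"],r.read_state()["joints"])
E
```

```text
time: 1.85
position: [0.2057, -0.4827, 0.2654]
tool_rot: [3.141, -0.001, 2.321]
force: [-0.2, -0.7, 0.4]
opening: 0.0856
finger_force: 0.0
time: 2.48
position: [0.4158, -0.6061, 0.3456]
tool_rot: [3.141, 0.0, 2.322]
force: [0.5, -1.3, 0.2]
opening: 0.0858
finger_force: 0.0
time: 3.1
position: [0.4345, -0.5528, 0.3684]
tool_rot: [3.131, -0.099, 2.325]
force: [-0.2, 0.1, -0.1]
opening: 0.0855
finger_force: 0.0
[ 489.5  385.8   30.5 1427. ] [ 0.9866 -0.6234  0.014 ] [ 0.9701 -0.6203  0.028 ]
[345.5 326.   11.8 198. ] [ 0.6744 -0.7267  0.014 ] [ 0.6666 -0.7207  0.028 ]
[ 394.3  325.7   23.4 1172.5] [ 0.744  -0.6614  0.014 ] [ 0.7343 -0.6572  0.028 ]
[ 618.2  323.    76.9 6920.5] [ 1.0641 -0.3565  0.014 ] [ 1.0455 -0.3608  0.028 ]
[ 558.8  259.3   82.7 3945. ] [ 0.8714 -0.3544  0.014 ] [ 0.8581 -0.3587  0.028 ]
[474.  169.   15.3 545. ] [ 0.6261 -0.3524  0.014 ] [ 0.6196 -0.3568  0.028 ]
[  253.7   242.8    88.  11099. ] [ 0.4324 -0.7197  0.014 ] [ 0.4313 -0.7139  0.028 ]
[527.5 137.5  16.9 611. ] [ 0.6526 -0.2529  0.014 ] [ 0.6454 -0.26    0.028 ]
[442.  119.9  14.3 527.5] [ 0.5227 -0.3348  0.014 ] [ 0.5191 -0.3397  0.028 ]
[501.8  84.2  14.5 198. ] [ 0.5528 -0.2272  0.014 ] [ 0.5484 -0.2351  0.028 ]
[  44.5   54.7   69.  4995. ] [-0.0222 -0.7084  0.014 ] [-0.0106 -0.7029  0.028 ]
[ 3.131  -0.0993  2.3253] [-0.9058  0.8604  1.4574  2.2676  0.0017 -0.089 ]
```

View pics/w1.png

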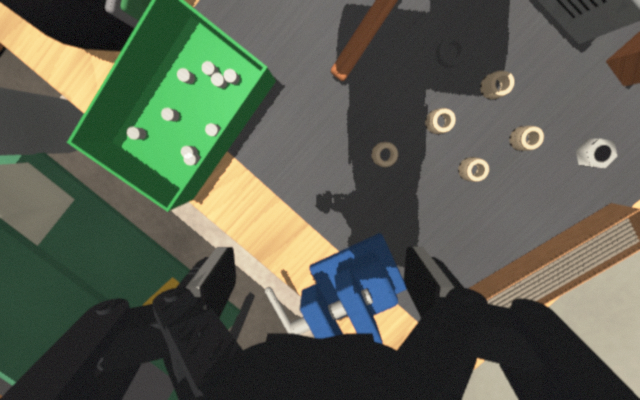

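I under-counted the twist, so the arm ran to its reach limit near the vise. The view shows the ferrules at (385,154), (441,120), (474,169), (528,138) and (498,84). I'll correct the pose.

```bash
python3 -m pendant '{"grip":[-1,-1,-1,-1,-1],"slide":[[20,42,20],[20,42,20],[20,42,20],[20,42,20],[10,42,20]],"twist":[0,0,0,0,0]}'
python3 -m pendant '{"grip":[-1,-1,-1,-1,-1],"slide":[[0,0,0],[0,0,0],[0,0,0],[0,0,0],[0,0,0]],"twist":[-10,-10,-10,-10,-10]}'
python3 - <<'E'
from h import *
s=r.read_state();print(s["joints"])
im,K,T=shot("wrist","w2")
hsv=cv2.cvtColor(im,cv2.COLOR_RGB2HSV)
for b in blobs(sandy(im),100): 
    p=ray(b[:2],K,T,.014); print(np.round(b,1),p,go(np.r_[p[:2],.25],3.2035))
E
```

```text
time: 3.78
position: [0.5145, -0.3666, 0.2953]
tool_rot: [3.13, -0.098, 2.325]
force: [0.5, -0.0, -0.5]
opening: 0.0855
finger_force: 0.0
time: 4.4
position: [0.5146, -0.3683, 0.2951]
tool_rot: [3.058, -0.055, -3.078]
force: [-0.1, 0.4, -0.1]
opening: 0.0854
finger_force: 0.0
[-0.635   0.5129  0.5626  1.7161  0.0287 -0.6977]
[ 489.5  395.6   27.7 1120. ] [0.9316 0.0149 0.014 ]  slide [-445.2  349.2   50.4] twist 0.6
[627.  382.5  18.8 407.5] [0.9082 0.3071 0.014 ]  slide [-442.9  641.2   75.1] twist 0.6
[ 149.5  389.8   30.  1091.5] [ 0.8997 -0.6134  0.014 ]  slide [-368.3 -273.3    2.2] twist 0.6
[  69.   333.    84.1 4992.5] [ 0.7867 -0.7274  0.014 ]  slide [-247.6 -379.1   -0.1] twist 0.6
[626.7 271.   15.9 292. ] [0.6628 0.2238 0.014 ]  slide [-192.5  574.9   83.1] twist 0.6
[369.7 260.   15.5 604. ] [ 0.6511 -0.2522  0.014 ]  slide [-146.7  102.4   45.9] twist 0.6
[310.  247.   11.2 326.5] [ 0.6308 -0.3514  0.014 ]  slide [-119.4    5.2   39.2] twist 0.6
[615.  234.5  24.9 531.5] [0.5943 0.178  0.014 ]  slide [-121.   534.    83.6] twist 0.6
[574.3 220.9   7.  118.5] [0.5724 0.094  0.014 ]  slide [-93.2 452.   78.2] twist 0.6
[391.  200.   11.4 342.5] [ 0.5488 -0.2284  0.014 ]  slide [-46.5 133.   53.9] twist 0.6
[322.  179.   14.9 574. ] [ 0.5206 -0.3391  0.014 ]  slide [-10.5  24.9  46.8] twist 0.6
[251.8 157.2  15.6 684. ] [ 0.4934 -0.4435  0.014 ]  slide [ 24.2 -77.2  40.1] twist 0.6
[562.  152.5  38.6 227. ] [0.4603 0.0407 0.014 ]  slide [ 22.2 406.5  80.7] twist 0.6
[622.5 141.5  30.4 102.5] [0.4374 0.1405 0.014 ]  slide [ 37.9 507.2  90. ] twist 0.6
[354.2  33.6  81.3 158. ] [ 0.3185 -0.3075  0.014 ]  slide [188.6  69.8  61.4] twist 0.6
[   64.7   101.    115.8 18192.5] [ 0.4321 -0.6879  0.014 ]  slide [ 102.8 -316.    24.3] twist 0.6
```

View pics/w2.png

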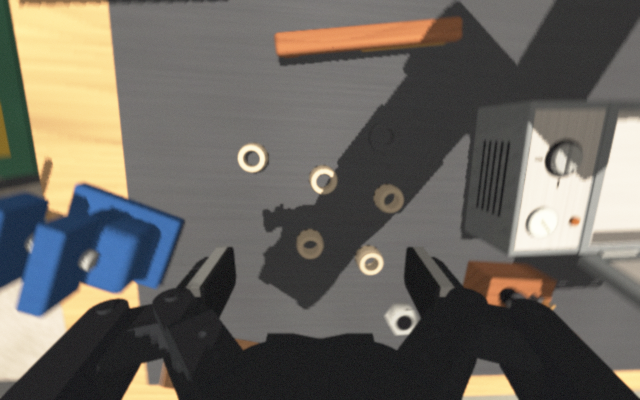

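The tilt picked up at the limit became the commanded orientation, and the limit pose is q3 and q4 at maximum, leaning about 0.1 rad inward. I'll go back to that azimuth and move up along the same limit, where q2 falls and the lean should reverse.

Run:
```python
from h import *
s=r.read_state();M=R.from_euler('xyz',s["tool_rot"]).as_matrix();print(M[:,2],s["joints"],go([.4345,-.5528,.3684]))
```

```text
[-0.0599  0.0797 -0.995 ] [-0.635   0.5129  0.5625  1.7161  0.0287 -0.7062]  slide [  97.1 -171.9  -82.9]
```

```bash
python3 -m pendant '{"grip":[-1,-1,-1,-1,-1],"slide":[[24,-43,-20],[24,-43,-20],[24,-43,-20],[24,-43,-20],[0,0,0]],"twist":[0,0,0,0,0]}' >/dev/null
cat > st.py <<'E'
from h import *
s=r.read_state();M=R.from_euler('xyz',s["tool_rot"]).as_matrix();q=s["joints"]
print("t",s["time"],"z",M[:,2],"pos",s["position"],"yaw",s["tool_rot"][2],"q",np.array(q),"lean",q[1]-q[2]+q[3]-np.pi/2)
E
python3 st.py
python3 -m pendant '{"grip":[-1,-1],"slide":[[0,0,-15],[0,0,0]],"twist":[0,0]}' >/dev/null
python3 st.py
python3 -m pendant '{"grip":[-1,-1],"slide":[[0,0,-30],[0,0,0]],"twist":[0,0]}' >/dev/null
python3 st.py
```

```text
t 5.075 z [-0.0588  0.0781 -0.9952] pos [ 0.4404 -0.5431  0.3611] yaw -3.089464574388234 q [-0.8909  0.7728  1.2367  2.1326  0.0034 -0.941 ] lean 0.09790045026990479
t 5.325 z [-0.058   0.0774 -0.9953] pos [ 0.4455 -0.5435  0.3703] yaw -3.0847641030222475 q [-0.886   0.8555  1.4522  2.2643  0.0041 -0.9408] lean 0.0967937658000968
t 5.575 z [-0.0376  0.0522 -0.9979] pos [ 0.4417 -0.5388  0.3931] yaw -3.0838622501104638 q [-0.8859  0.8252  1.4575  2.2674  0.0039 -0.9428] lean 0.06422860769318861
```

Moving up reduces the lean as expected, so I'll continue.

```bash
python3 -m pendant '{"grip":[-1,-1],"slide":[[0,0,-30],[0,0,0]],"twist":[0,0]}' >/dev/null
python3 st.py
python3 -m pendant '{"grip":[-1,-1],"slide":[[0,0,-20],[0,0,0]],"twist":[0,0]}' >/dev/null
python3 st.py
```

```text
t 5.825 z [-0.0242  0.0358 -0.9991] pos [ 0.4388 -0.5358  0.4077] yaw -3.084173024149149 q [-0.8863  0.8042  1.4575  2.2672  0.0039 -0.9434] lean 0.04302151758153938
t 6.075 z [-0.0159  0.0257 -0.9995] pos [ 0.437  -0.5338  0.4165] yaw -3.0844002212608603 q [-0.8866  0.7914  1.4576  2.2669  0.0039 -0.9436] lean 0.029951869496869676
```

```bash
python3 -m pendant '{"grip":[-1,-1],"slide":[[0,0,-44],[0,0,0]],"twist":[0,0]}' >/dev/null
python3 st.py
```

```text
t 6.325 z [ 0.0065 -0.0018 -1.    ] pos [ 0.4315 -0.5274  0.441 ] yaw -3.08461680520564 q [-0.8868  0.7558  1.4578  2.2673  0.0039 -0.9437] lean -0.0055053186447755476
```

Run:
```python
from h import *
print(go([.493,-.444,.14]),go([.52,-.340,.14]))
```

```text
slide [-64.2  80.4 301.2]  slide [-97.1 182.7 301.2]
```

```bash
python3 -m pendant '{"grip":[-1,-1,-1,-1,-1],"slide":[[0,0,50],[0,0,50],[-20,20,50],[-20,20,50],[-12,20,50]],"twist":[0,0,0,0,0]}' >/dev/null
python3 -m pendant '{"grip":[-1,-1],"slide":[[-12,20,50],[0,0,0]],"twist":[0,0]}'
cat > look.py <<'E'
from h import *
import sys
# look.py tag x y : ring near (x,y) seen by the wrist camera; move to grasp it
tag,x,y=sys.argv[1],float(sys.argv[2]),float(sys.argv[3])
im,K,T=shot("wrist",tag)
for b in blobs(sandy(im,(8,30,60),(28,160,255)),150):
    p=ray(b[:2],K,T,.014)
    if np.hypot(p[0]-x,p[1]-y)<.06:
        d=T[:3,3]-p; print(np.round(b,1),p,"diam mm",2e3*b[2]*np.linalg.norm(d)/K[0,0],go(np.r_[p[:2],.004]))
E
python3 look.py f5 .493 -.444
```

```text
time: 7.2
position: [0.4961, -0.4471, 0.1779]
tool_rot: [3.134, -0.002, -3.083]
force: [-1.0, 0.2, 0.7]
opening: 0.0856
finger_force: 0.0
[ 321.   179.4   21.7 1295. ] [ 0.4929 -0.4429  0.014 ] diam mm 47.581801974929164  slide [  4.2   6.1 177.2]
```

```bash
python3 -m pendant '{"grip":[-1,-1,-1,-1,-1],"slide":[[2,2,45],[2,2,45],[0,2,45],[0,0,36],[0,0,0]],"twist":[0,0,0,0,0]}' 
python3 -m pendant '{"grip":[1,1,1,1,1],"slide":[[0,0,0],[0,0,0],[0,0,0],[0,0,0],[0,0,0]],"twist":[0,0,0,0,0]}' 40
```

```text
time: 7.88
position: [0.4935, -0.4453, 0.0106]
tool_rot: [3.14, 0.003, -3.085]
force: [0.1, -0.8, -0.4]
opening: 0.0854
finger_force: 0.0
time: 8.5
position: [0.4948, -0.4453, 0.0132]
tool_rot: [-3.14, 0.006, -3.085]
force: [-1.1, 0.2, 7.1]
opening: 0.0403
finger_force: 39.5
```

```bash
python3 -m pendant '{"grip":[1,1,1,1,1],"slide":[[0,0,-20],[0,0,-50],[0,0,-50],[0,0,-60],[-3,45,-10]],"twist":[0,0,0,0,0]}' 
python3 -m pendant '{"grip":[1,1,1,1,1],"slide":[[-4,50,0],[-4,50,0],[-4,50,0],[-4,50,0],[-4,50,0]],"twist":[0,0,0,0,0]}' 
python3 -m pendant '{"grip":[1,1,1,1,1],"slide":[[-3,50,0],[-3,50,0],[-3,50,0],[-3,50,0],[0,0,0]],"twist":[0,0,0,0,0]}'
python3 - <<'E'
from h import *
im,K,T=shot("wrist","ov")
E
python3 st.py
```

```text
time: 9.12
position: [0.4954, -0.4025, 0.2065]
tool_rot: [-3.136, 0.011, -3.087]
force: [1.0, 0.4, -0.9]
opening: 0.04
finger_force: 40.7
time: 9.75
position: [0.4992, -0.1472, 0.2024]
tool_rot: [3.141, 0.006, -3.085]
force: [1.5, -0.4, -1.3]
opening: 0.0407
finger_force: 40.7
time: 10.38
position: [0.4998, 0.0546, 0.2026]
tool_rot: [3.14, 0.005, -3.08]
force: [-0.5, -0.2, -0.8]
opening: 0.0408
finger_force: 40.7
t 10.425 z [ 0.0051  0.0016 -1.    ] pos [0.4998 0.0531 0.2025] yaw -3.0812840652782167 q [ 0.1052  0.2077 -0.1285  1.2294  0.0011  0.0449] lean -0.005222186801884243
```

View pics/ov.png

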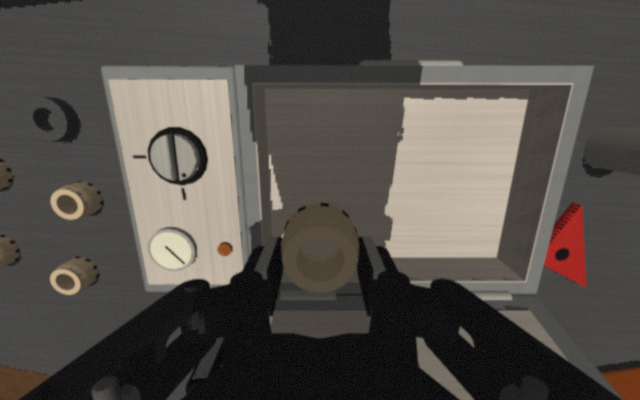

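The wrist view shows the rim corners at (103,67), (593,66), (147,292) and (538,290), and the slot centre near (177,156). The ferrule hangs level at (320,247).

Run:
```python
from h import *
s=r.read_state();K,T=model("wrist",s)
FR,FL,BR,BL=[ray(p,K,T,.115)[:2] for p in [(103,67),(593,66),(147,292),(538,290)]]
print(FR,FL,BR,BL,np.linalg.norm(FR-FL),np.linalg.norm(BR-BL),np.linalg.norm(FR-BR))
y=FL-FR;y/=np.linalg.norm(y);x=np.array([y[1],-y[0]]);print("yaw",np.arctan2(x[1],x[0]))
print(FL+.097*x-.132*y,FR+.097*x+.232*y,BL-.097*x-.132*y,BR-.097*x+.232*y)
I=np.mean([ray(p,K,T,.115)[:2] for p in [(246,83),(573,84),(256,283),(533,283)]],0);print("inner",I)
print("slot",ray((177,156),K,T,.125))
c=I
for a in [(10,-70),(10,0),(10,70),(-45,-70),(-45,70),(-45,0)]:
    p=c+a[0]/1e3*x+a[1]/1e3*y; print(a,p,go([*p,.0865]))
```

```text
[ 0.4057 -0.1102] [0.3828 0.2491] [ 0.5967 -0.0993] [0.5726 0.262 ] 0.3600059898255187 0.3620920945833585 0.19133121787683152
yaw 0.06368767073870078
[0.488  0.1235] [0.4877 0.1275] [0.4842 0.1241] [0.4852 0.1261]
inner [0.4882 0.1224]
slot [ 0.4664 -0.0565  0.125 ]
(10, -70) [0.5026 0.0532]  slide [ -2.2  -0.3 116. ]
(10, 0) [0.4981 0.123 ]  slide [ -1.9  69.7 116.1]
(10, 70) [0.4937 0.1929]  slide [ -1.7 139.7 116.2]
(-45, -70) [0.4477 0.0497]  slide [ 52.8  -0.5 115.7]
(-45, 70) [0.4388 0.1894]  slide [ 53.3 139.5 115.9]
(-45, 0) [0.4432 0.1195]  slide [ 53.1  69.5 115.8]
```

```bash
python3 -m pendant '{"grip":[1,1,1,1,1],"slide":[[-2,0,45],[0,0,45],[0,0,22],[0,0,6],[0,0,0]],"twist":[0,0,0,0,0]}' 
python3 -m pendant '{"grip":[-0.35,-0.35,-0.35],"slide":[[0,0,0],[0,0,0],[0,0,0]],"twist":[0,0,0]}'
```

```text
time: 11.05
position: [0.5026, 0.0512, 0.0844]
tool_rot: [3.14, 0.005, -3.086]
force: [0.2, 0.1, -1.0]
opening: 0.0403
finger_force: 40.7
time: 11.42
position: [0.5025, 0.052, 0.084]
tool_rot: [3.14, 0.005, -3.085]
force: [-0.3, 0.1, 0.9]
opening: 0.0576
finger_force: 0.0
```

```bash
python3 -m pendant '{"grip":[-0.35,-0.35,-1,-1,-1],"slide":[[0,0,-45],[0,0,-45],[0,0,-30],[-5,-48,0],[-5,-48,0]],"twist":[0,0,0,0,0]}' >/dev/null
python3 -m pendant '{"grip":[-1,-1,-1,-1,-1],"slide":[[-5,-48,0],[-5,-48,0],[-4,-48,0],[-4,-48,35],[0,0,0]],"twist":[0,0,0,0,0]}' 
python3 look.py f3 .548 -.232
```

```text
time: 12.68
position: [0.5451, -0.2365, 0.1655]
tool_rot: [3.139, 0.0, -3.088]
force: [-0.1, 1.4, -0.2]
opening: 0.0857
finger_force: 0.0
[ 320.5  186.7   22.  1388. ] [ 0.5474 -0.2333  0.014 ] diam mm 46.489928604366575  slide [ -1.9   1.3 162.9]
```

```bash
python3 -m pendant '{"grip":[-1,-1,-1,-1,-1],"slide":[[-2,1,45],[0,1,45],[0,0,45],[0,0,12],[0,0,0]],"twist":[0,0,0,0,0]}' 
python3 -m pendant '{"grip":[1,1,1,1,1],"slide":[[0,0,0],[0,0,0],[0,0,0],[0,0,0],[0,0,0]],"twist":[0,0,0,0,0]}' 40
```

```text
time: 13.35
position: [0.5491, -0.2312, 0.022]
tool_rot: [3.14, 0.004, -3.084]
force: [0.7, 0.1, 0.5]
opening: 0.0854
finger_force: 0.0
time: 13.98
position: [0.5495, -0.2321, 0.0231]
tool_rot: [3.141, 0.006, -3.085]
force: [-1.0, 1.4, 9.4]
opening: 0.0389
finger_force: 39.0
```

```bash
python3 -m pendant '{"grip":[1,1,1,1,1],"slide":[[0,0,-20],[0,0,-50],[0,0,-50],[0,0,-60],[3,45,-10]],"twist":[0,0,0,0,0]}' >/dev/null
python3 -m pendant '{"grip":[1,1,1,1,1],"slide":[[4,48,0],[4,48,0],[4,48,0],[4,48,0],[4,48,0]],"twist":[0,0,0,0,0]}' >/dev/null
python3 -m pendant '{"grip":[1,1,1,1],"slide":[[4,48,0],[4,48,0],[0,48,0],[0,0,0]],"twist":[0,0,0,0]}'
python3 - <<'E'
from h import *
im,K,T=shot("wrist","p2")
print(go([.4922,.1935,.095]))
E
```

```text
time: 15.72
position: [0.4923, 0.1973, 0.2122]
tool_rot: [3.139, 0.004, -3.081]
force: [0.3, -0.4, -1.6]
opening: 0.0386
finger_force: 40.5
 slide [  0.7  -2.4 117.1]
```

View pics/p2.png

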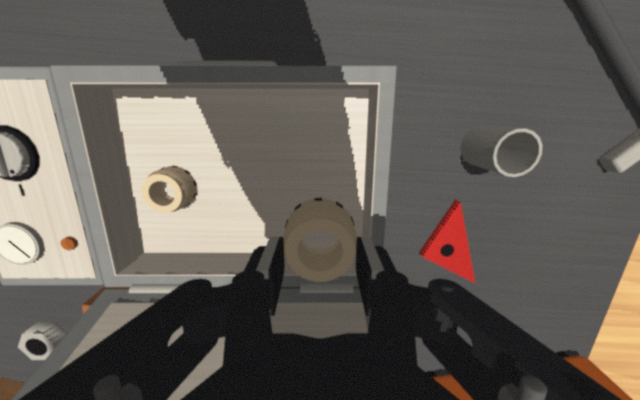

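The first ferrule stands in the tray at (168,190), and the second is held level at (320,240). Next I place the second.

```bash
python3 -m pendant '{"grip":[1,1,1,1,1],"slide":[[0,-2,45],[0,0,45],[0,0,22],[0,0,6],[0,0,0]],"twist":[0,0,0,0,0]}' 
python3 -m pendant '{"grip":[-0.35,-0.35,-0.35],"slide":[[0,0,0],[0,0,0],[0,0,0]],"twist":[0,0,0]}'
python3 -m pendant '{"grip":[-0.35,-0.35,-1,-1,-1],"slide":[[0,0,-45],[0,0,-45],[0,0,-30],[-4,-50,0],[-4,-50,0]],"twist":[0,0,0,0,0]}' >/dev/null
python3 -m pendant '{"grip":[-1,-1,-1,-1,-1],"slide":[[-4,-50,0],[-4,-50,0],[-4,-50,0],[-4,-50,0],[-4,-50,0]],"twist":[0,0,0,0,0]}' >/dev/null 
python3 -m pendant '{"grip":[-1,-1,-1,-1,-1],"slide":[[-5,-46,0],[-5,-46,0],[-5,-46,25],[-4,-46,25],[0,0,0]],"twist":[0,0,0,0,0]}' 
python3 look.py f4 .52 -.34
```

```text
time: 16.4
position: [0.4935, 0.192, 0.0945]
tool_rot: [3.14, 0.004, -3.086]
force: [0.6, 0.9, -0.2]
opening: 0.0391
finger_force: 40.5
time: 16.77
position: [0.4934, 0.1928, 0.0942]
tool_rot: [3.14, 0.005, -3.085]
force: [-0.3, 0.8, -0.3]
opening: 0.0579
finger_force: 0.0
time: 18.65
position: [0.5692, -0.3403, 0.1602]
tool_rot: [3.139, 0.001, -3.088]
force: [-0.2, 0.1, 0.7]
opening: 0.0853
finger_force: 0.0
[ 322.5  138.8   22.5 1498. ] [ 0.5214 -0.3379  0.014 ] diam mm 45.40830528141423  slide [ 48.3   3.1 157.6]
```

```bash
python3 -m pendant '{"grip":[-1,-1,-1,-1,-1],"slide":[[24,2,10],[24,1,45],[0,0,45],[0,0,43],[0,0,0]],"twist":[0,0,0,0,0]}' 
python3 -m pendant '{"grip":[1,1,1,1,1],"slide":[[0,0,0],[0,0,0],[0,0,0],[0,0,0],[0,0,0]],"twist":[0,0,0,0,0]}' 40
python3 -m pendant '{"grip":[1,1,1,1,1],"slide":[[0,0,-20],[0,0,-50],[0,0,-50],[0,0,-60],[0,45,-10]],"twist":[0,0,0,0,0]}' >/dev/null
python3 - <<'E'
from h import *
print(go([.4965,.1236,.21]))
E
```

```text
time: 19.32
position: [0.5211, -0.3353, 0.0184]
tool_rot: [3.137, -0.0, -3.084]
force: [0.3, 0.2, -0.0]
opening: 0.0855
finger_force: 0.0
time: 19.95
position: [0.5239, -0.338, 0.0224]
tool_rot: [-3.141, 0.007, -3.084]
force: [-0.6, 1.3, 9.9]
opening: 0.0395
finger_force: 39.0
 slide [  2.4 419.7   3.8]
```

```bash
python3 -m pendant '{"grip":[1,1,1,1,1],"slide":[[0,50,0],[0,50,0],[1,50,0],[0,50,0],[0,50,0]],"twist":[0,0,0,0,0]}' >/dev/null
python3 -m pendant '{"grip":[1,1,1,1,1],"slide":[[1,50,0],[0,50,0],[0,50,0],[0,20,0],[0,0,0]],"twist":[0,0,0,0,0]}'
python3 - <<'E'
from h import *
print(go([.4965,.1236,.0935]))
E
```

```text
time: 21.82
position: [0.4935, 0.1277, 0.2115]
tool_rot: [3.14, 0.005, -3.082]
force: [-0.4, -0.6, -0.7]
opening: 0.039
finger_force: 40.6
 slide [ -2.2  -4.5 118. ]
```

Then the next one, at about (.628,-.355).

```bash
python3 -m pendant '{"grip":[1,1,1,1,1],"slide":[[-2,-4,45],[0,0,45],[0,0,22],[0,0,6],[0,0,0]],"twist":[0,0,0,0,0]}' 
python3 -m pendant '{"grip":[-0.25,-0.25,-0.25],"slide":[[0,0,0],[0,0,0],[0,0,0]],"twist":[0,0,0]}'
python3 -m pendant '{"grip":[-0.25,-0.25,-1,-1,-1],"slide":[[0,0,-45],[0,0,-45],[0,0,-30],[0,-50,0],[0,-50,0]],"twist":[0,0,0,0,0]}' >/dev/null
python3 -m pendant '{"grip":[-1,-1,-1,-1,-1],"slide":[[-12,-50,0],[-15,-50,0],[-15,-50,0],[-15,-50,0],[-15,-50,0]],"twist":[0,0,0,0,0]}' >/dev/null 
python3 -m pendant '{"grip":[-1,-1,-1,-1],"slide":[[-15,-50,0],[-10,-50,0],[-6,-40,30],[0,0,20]],"twist":[0,0,0,0]}' 
python3 look.py f2 .628 -.356;python3 look.py f1 .651 -.256
```

```text
time: 22.45
position: [0.4965, 0.122, 0.0936]
tool_rot: [3.14, 0.005, -3.086]
force: [0.6, -0.2, -0.3]
opening: 0.0389
finger_force: 40.6
time: 22.82
position: [0.4964, 0.1227, 0.0931]
tool_rot: [3.14, 0.004, -3.085]
force: [-0.2, -0.3, -0.6]
opening: 0.0536
finger_force: 0.0
time: 24.58
position: [0.6263, -0.3637, 0.1599]
tool_rot: [3.14, 0.003, -3.087]
force: [-0.4, 0.5, -0.2]
opening: 0.0856
finger_force: 0.0
[ 327.5  184.5   22.6 1436. ] [ 0.6248 -0.3536  0.014 ] diam mm 46.68835903724354  slide [ -0.    7.5 153.5]
[ 416.9  214.8   24.  1560. ] [ 0.6505 -0.2549  0.014 ] diam mm 53.78878458308304  slide [-31.1 103.7 155.6]
```

```bash
python3 -m pendant '{"grip":[-1,-1,-1,-1,-1],"slide":[[0,4,10],[0,3,45],[0,0,45],[0,0,39],[0,0,0]],"twist":[0,0,0,0,0]}' 
python3 -m pendant '{"grip":[1,1,1,1,1],"slide":[[0,0,0],[0,0,0],[0,0,0],[0,0,0],[0,0,0]],"twist":[0,0,0,0,0]}' 40
python3 -m pendant '{"grip":[1,1,1,1,1],"slide":[[0,0,-20],[0,0,-50],[0,0,-50],[0,0,-60],[15,45,-10]],"twist":[0,0,0,0,0]}' >/dev/null
python3 - <<'E'
from h import *
print(go([.4459,.0503,.21]))
E
```

```text
time: 25.3
position: [0.6253, -0.3516, 0.0214]
tool_rot: [3.138, -0.0, -3.083]
force: [0.4, 0.4, 0.9]
opening: 0.0854
finger_force: 0.0
time: 25.92
position: [0.6295, -0.3547, 0.0281]
tool_rot: [-3.139, 0.011, -3.084]
force: [0.4, 0.8, 18.1]
opening: -0.0002
finger_force: 8.9
 slide [146.  371.7   5.9]
```

The gripper closed on nothing, so I'll look.

```bash
python3 -m pendant '{"grip":[-1,-1,-1],"slide":[[-15,-50,0],[0,0,0],[0,0,0]],"twist":[0,0,0]}' 
python3 look.py m1 .628 -.356
```

```text
time: 26.92
position: [0.6264, -0.3591, 0.214]
tool_rot: [3.141, 0.005, -3.085]
force: [-0.1, -0.5, 0.1]
opening: 0.0546
finger_force: 0.0
[ 324.   173.2   19.2 1033. ] [ 0.6248 -0.3519  0.014 ] diam mm 46.79251664063756  slide [  2.2   6.7 210. ]
```

View pics/m1.png

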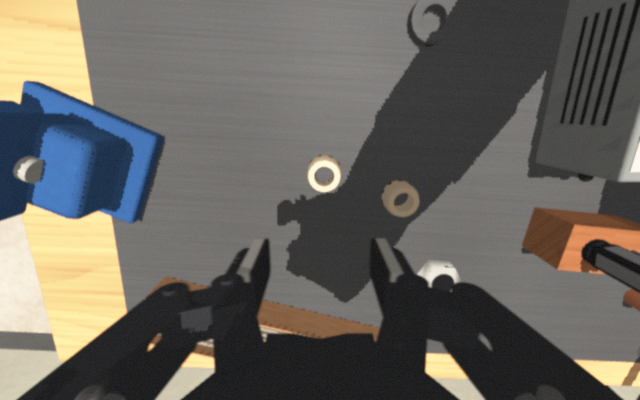

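The ferrule still stands at (324,173), so the pads slipped off its top. I'll grasp lower.

```bash
python3 -m pendant '{"grip":[-1,-1,-1,-1,-1],"slide":[[1,4,45],[1,3,45],[0,0,45],[0,0,45],[0,0,0]],"twist":[0,0,0,0,0]}' >/dev/null
python3 -m pendant '{"grip":[-1,-1],"slide":[[0,0,25],[0,0,0]],"twist":[0,0]}' 
python3 -m pendant '{"grip":[1,1,1,1,1],"slide":[[0,0,0],[0,0,0],[0,0,0],[0,0,0],[0,0,0]],"twist":[0,0,0,0,0]}' 40
```

```text
time: 27.85
position: [0.6247, -0.3513, 0.0093]
tool_rot: [3.14, 0.004, -3.084]
force: [-0.7, -0.6, 0.1]
opening: 0.0853
finger_force: 0.0
time: 28.48
position: [0.6254, -0.352, 0.0102]
tool_rot: [3.141, 0.006, -3.085]
force: [-0.8, 1.3, 7.0]
opening: 0.0401
finger_force: 39.8
```

Held (opening 40 mm), with the TCP 10 mm above the support.

```bash
python3 -m pendant '{"grip":[1,1,1,1,1],"slide":[[0,0,-20],[0,0,-50],[0,0,-50],[0,0,-60],[15,45,-20]],"twist":[0,0,0,0,0]}' >/dev/null
python3 -m pendant '{"grip":[1,1,1,1,1],"slide":[[22,50,0],[22,50,0],[22,50,0],[22,50,0],[22,50,0]],"twist":[0,0,0,0,0]}' >/dev/null
python3 -m pendant '{"grip":[1,1,1,1,1],"slide":[[22,50,0],[14,50,0],[0,10,0],[0,0,0],[0,0,0]],"twist":[0,0,0,0,0]}'
python3 - <<'E'
from h import *
im,K,T=shot("wrist","p4")
print(go([.4459,.0503,.0815]))
E
```

```text
time: 30.35
position: [0.4406, 0.0424, 0.2085]
tool_rot: [3.141, 0.004, -3.085]
force: [-0.3, 0.2, -1.2]
opening: 0.0408
finger_force: 40.7
 slide [ -5.3   7.5 126.9]
```

View pics/p4.png

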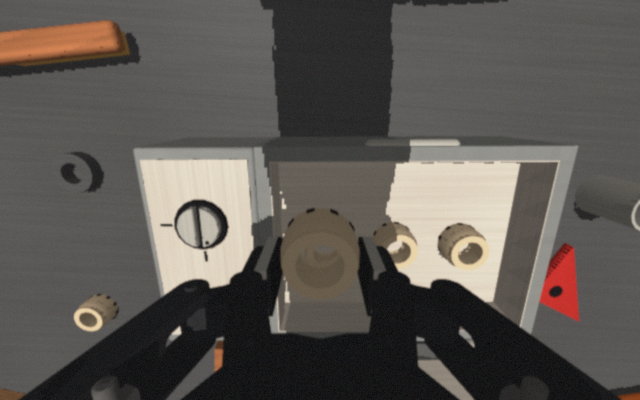

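The placed ferrules at (397,245) and (465,247) stand upright. I'll place this one and fetch the last, seen at (97,313).

```bash
python3 -m pendant '{"grip":[1,1,1,1,1],"slide":[[-5,7,45],[0,0,45],[0,0,28],[0,0,8],[0,0,0]],"twist":[0,0,0,0,0]}' 
python3 -m pendant '{"grip":[-0.3,-0.3,-0.3],"slide":[[0,0,0],[0,0,0],[0,0,0]],"twist":[0,0,0]}'
python3 -m pendant '{"grip":[-0.3,-0.3,-1,-1,-1],"slide":[[0,0,-45],[0,0,-45],[0,0,-40],[-20,-50,0],[-20,-50,0]],"twist":[0,0,0,0,0]}' >/dev/null
python3 -m pendant '{"grip":[-1,-1,-1,-1,-1],"slide":[[-40,-50,0],[-40,-50,0],[-40,-50,0],[-25,-50,0],[0,-18,25]],"twist":[0,0,0,0,0]}' >/dev/null 
python3 -m pendant '{"grip":[-1,-1],"slide":[[0,0,25],[0,0,0]],"twist":[0,0]}' 
python3 look.py f1 .651 -.256
```

```text
time: 31.02
position: [0.4455, 0.0502, 0.0826]
tool_rot: [3.14, 0.003, -3.086]
force: [-0.3, -0.2, 0.1]
opening: 0.0406
finger_force: 40.7
time: 31.4
position: [0.4456, 0.0508, 0.083]
tool_rot: [3.14, 0.005, -3.085]
force: [-0.0, -0.6, 0.0]
opening: 0.0555
finger_force: 0.0
time: 32.9
position: [0.6435, -0.2528, 0.1606]
tool_rot: [3.139, 0.0, -3.085]
force: [-0.2, 0.3, 0.3]
opening: 0.0853
finger_force: 0.0
[ 314.5  192.8   22.5 1435.5] [ 0.6514 -0.2555  0.014 ] diam mm 47.00018311375753  slide [ -6.7  -3.6 158.4]
```

```bash
python3 -m pendant '{"grip":[-1,-1,-1,-1,-1],"slide":[[-4,-2,45],[-3,-2,45],[0,0,45],[0,0,18],[0,0,0]],"twist":[0,0,0,0,0]}' 
python3 -m pendant '{"grip":[1,1,1,1,1],"slide":[[0,0,0],[0,0,0],[0,0,0],[0,0,0],[0,0,0]],"twist":[0,0,0,0,0]}' 40
python3 -m pendant '{"grip":[1,1,1,1,1],"slide":[[0,0,-20],[0,0,-50],[0,0,-50],[0,0,-60],[22,45,-20]],"twist":[0,0,0,0,0]}' >/dev/null
python3 -m pendant '{"grip":[1,1,1,1,1],"slide":[[22,50,0],[22,50,0],[22,50,0],[22,50,0],[22,50,0]],"twist":[0,0,0,0,0]}' >/dev/null
python3 -m pendant '{"grip":[1,1,1,1,1],"slide":[[22,50,0],[22,50,0],[10,45,0],[0,0,0],[0,0,0]],"twist":[0,0,0,0,0]}'
python3 - <<'E'
from h import *
print(go([.4373,.1901,.0815]))
E
```

```text
time: 33.58
position: [0.6526, -0.256, 0.0101]
tool_rot: [3.14, 0.003, -3.084]
force: [0.8, 0.1, 1.4]
opening: 0.0855
finger_force: 0.0
time: 34.2
position: [0.6533, -0.2566, 0.0116]
tool_rot: [3.141, 0.006, -3.085]
force: [-1.3, 0.7, 7.9]
opening: 0.0406
finger_force: 39.7
time: 36.08
position: [0.441, 0.172, 0.21]
tool_rot: [3.14, 0.005, -3.084]
force: [0.4, 0.3, -0.6]
opening: 0.0401
finger_force: 40.7
 slide [  3.2  18.1 128.6]
```

```bash
python3 -m pendant '{"grip":[1,1,1,1,1],"slide":[[3,18,45],[0,0,45],[0,0,28],[0,0,9.5],[0,0,0]],"twist":[0,0,0,0,0]}' 
python3 -m pendant '{"grip":[-0.3,-0.3,-0.3],"slide":[[0,0,0],[0,0,0],[0,0,0]],"twist":[0,0,0]}'
python3 -m pendant '{"grip":[-0.3,-0.3,-0.3,-0.3,0],"slide":[[0,0,-45],[0,0,-45],[0,0,-50],[20,-30,-50],[20,-30,0]],"twist":[0,0,0,0,0]}'
python3 - <<'E'
from h import *
im,K,T=shot("wrist","p5")
a=im; b=r.get_image("scene"); c=r.get_image("top")
cv2.imwrite("pics/v5.png",np.hstack([cv2.resize(a,(400,250)),cv2.resize(b[100:300,150:450],(390,250))])[:,:,::-1])
E
```

```text
time: 36.7
position: [0.438, 0.1893, 0.0824]
tool_rot: [3.14, 0.004, -3.086]
force: [0.4, -0.1, -0.5]
opening: 0.0404
finger_force: 42.2
time: 37.08
position: [0.4377, 0.1901, 0.0826]
tool_rot: [3.14, 0.005, -3.085]
force: [-0.8, 0.0, -0.3]
opening: 0.0555
finger_force: 0.0
time: 37.7
position: [0.4013, 0.1277, 0.2754]
tool_rot: [3.139, 0.01, -3.084]
force: [0.8, 1.0, -1.1]
opening: 0.0426
finger_force: 0.0
```

View pics/v5.png

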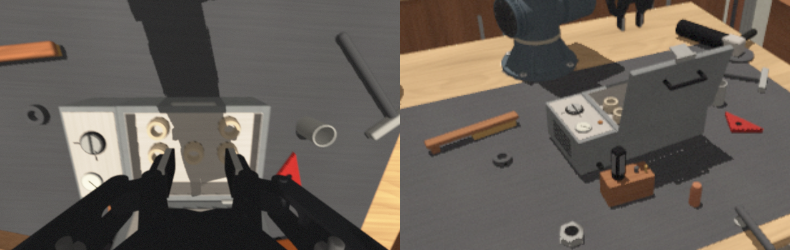

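All five ferrules stand upright in the tray, two at the front and three behind, and none is left on the bench. Now the lid: I go round its right side with closed fingers to get behind it.

```bash
python3 -m pendant '{"grip":[1,1,1,1,1],"slide":[[0,-48,0],[-2,-48,0],[-2,-48,0],[-2,-48,0],[0,0,0]],"twist":[0,0,0,0,0]}' >/dev/null
python3 -m pendant '{"grip":[1,1,1,1,1],"slide":[[-45,-3,2],[-45,-3,2],[-45,-3,2],[-45,-3,2],[-45,-3,2]],"twist":[0,0,0,0,0]}' >/dev/null
python3 -m pendant '{"grip":[1,1,1],"slide":[[-35,-2,2],[-15,-2,2],[0,0,0]],"twist":[0,0,0]}'
python3 st.py
python3 - <<'E'
from h import *
a=r.get_image("scene"); c=r.get_image("top")
cv2.imwrite("pics/v6.png",np.hstack([cv2.resize(a[80:280,150:450],(390,260)),cv2.resize(c[120:270,210:410],(347,260))])[:,:,::-1])
E
```

```text
time: 39.48
position: [0.6936, -0.0653, 0.2567]
tool_rot: [3.14, 0.002, -3.083]
force: [0.2, 0.4, -0.5]
opening: -0.0002
finger_force: 0.0
t 39.475 z [ 0.0016  0.0021 -1.    ] pos [ 0.6936 -0.0653  0.2567] yaw -3.083107178506707 q [-0.0948  0.5508  0.5368  1.5554  0.0023 -0.1533] lean -0.0013612383437648923
```

View pics/v6.png

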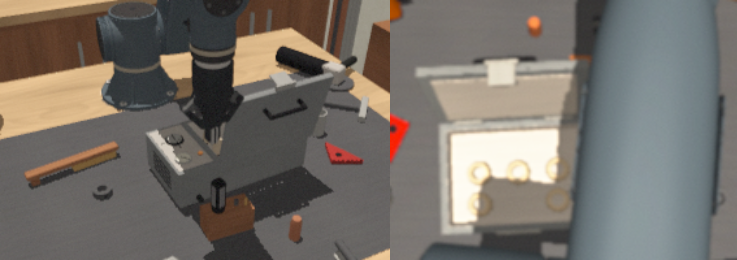

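```bash
python3 - <<'E'
from h import *
print(proj([.6936,-.0653,.2567],*model("scene")), proj([.6436,.0006,.3],*model("scene")))
E
python3 -m pendant '{"grip":[1,1,1,1],"slide":[[0,40,0],[0,40,0],[0,30,0],[0,0,0]],"twist":[0,0,0,0]}'
python3 -m pendant '{"grip":[1,1,1],"slide":[[20,1,0],[12,1,0],[0,0,0]],"twist":[0,0,0]}'
python3 -m pendant '{"grip":[1,1,1],"slide":[[15,1,0],[15,1,0],[0,0,0]],"twist":[0,0,0]}'
```

```text
[312.843  188.7141] [327.3866 159.4607]
time: 40.08
position: [0.6855, 0.0453, 0.2597]
tool_rot: [3.14, 0.005, -3.082]
force: [-0.0, -0.5, 0.5]
opening: 0.0002
finger_force: 0.0
time: 40.45
position: [0.6537, 0.0424, 0.2599]
tool_rot: [3.14, 0.005, -3.085]
force: [0.4, 0.8, 0.5]
opening: -0.0001
finger_force: 0.0
time: 40.83
position: [0.624, 0.0428, 0.2591]
tool_rot: [3.14, 0.004, -3.085]
force: [0.3, -0.5, -0.0]
opening: 0.0004
finger_force: 0.0
```

```bash
python3 -m pendant '{"grip":[1,1,1],"slide":[[22,0,-3],[22,0,-3],[20,0,-2]],"twist":[0,0,0]}'
python3 -m pendant '{"grip":[1,1,1],"slide":[[19,0,3],[18,0,4],[18,0,6]],"twist":[0,0,0]}'
python3 - <<'E'
from h import *
a=r.get_image("scene"); c=r.get_image("top")
cv2.imwrite("pics/v7.png",np.hstack([cv2.resize(a[80:280,150:450],(390,260)),cv2.resize(c[120:270,210:410],(347,260))])[:,:,::-1])
E
```

```text
time: 41.2
position: [0.5612, 0.0394, 0.2663]
tool_rot: [3.14, 0.005, -3.085]
force: [3.9, 0.0, -1.1]
opening: 0.0001
finger_force: 1.7
time: 41.58
position: [0.5064, 0.0363, 0.2533]
tool_rot: [3.14, 0.005, -3.085]
force: [3.8, -0.4, 0.7]
opening: -0.0005
finger_force: 1.1
```

View pics/v7.png

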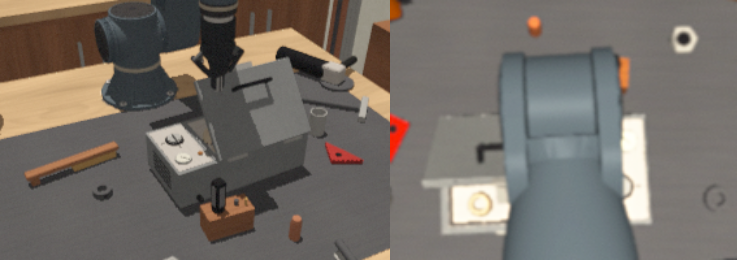

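The lid is following the fingers, about 50° open. I'll continue the arc.

```bash
python3 -m pendant '{"grip":[1,1,1,1],"slide":[[17,0,8],[16,0,11],[15,0,15],[10,0,15]],"twist":[0,0,0,0]}'
python3 -m pendant '{"grip":[1,1,1,1],"slide":[[9,0,13],[7,0,14],[6,0,12],[5,0,12]],"twist":[0,0,0,0]}'
```

```text
time: 42.18
position: [0.4486, 0.0332, 0.2039]
tool_rot: [3.14, 0.004, -3.085]
force: [0.6, -0.1, 0.7]
opening: 0.0
finger_force: 0.7
time: 42.68
position: [0.4215, 0.0318, 0.1523]
tool_rot: [3.14, 0.004, -3.085]
force: [-0.1, 0.3, 1.2]
opening: 0.0002
finger_force: 0.4
```

```bash
python3 -m pendant '{"grip":[1,1],"slide":[[4,0,4],[0,0,4]],"twist":[0,0]}'
python3 -m pendant '{"grip":[1,1],"slide":[[0,0,3],[0,0,3]],"twist":[0,0]}'
python3 -m pendant '{"grip":[1],"slide":[[0,0,3]],"twist":[0]}'
python3 -m pendant '{"grip":[1],"slide":[[0,0,3]],"twist":[0]}'
```

```text
time: 42.92
position: [0.4169, 0.0316, 0.1447]
tool_rot: [3.14, 0.003, -3.085]
force: [-1.2, 0.6, 1.1]
opening: -0.0
finger_force: 0.4
time: 43.18
position: [0.4165, 0.0316, 0.1391]
tool_rot: [3.14, 0.003, -3.085]
force: [-4.2, -1.3, 7.3]
opening: -0.0002
finger_force: 3.6
time: 43.3
position: [0.417, 0.0316, 0.136]
tool_rot: [3.14, 0.004, -3.085]
force: [-1.9, -0.3, 2.6]
opening: -0.0002
finger_force: 0.9
time: 43.42
position: [0.4175, 0.0316, 0.1328]
tool_rot: [3.14, 0.004, -3.085]
force: [-0.8, 0.0, 1.2]
opening: -0.0001
finger_force: 0.4
```

```bash
python3 -m pendant '{"grip":[1],"slide":[[0,0,2]],"twist":[0]}'
python3 -m pendant '{"grip":[1],"slide":[[0,0,2]],"twist":[0]}'
python3 -m pendant '{"grip":[1],"slide":[[0,0,2]],"twist":[0]}'
```

```text
time: 43.55
position: [0.4175, 0.0316, 0.1317]
tool_rot: [3.14, 0.005, -3.085]
force: [-9.8, -0.8, 35.4]
opening: 0.0
finger_force: 17.7
time: 43.68
position: [0.4176, 0.0316, 0.1315]
tool_rot: [3.14, 0.006, -3.085]
force: [-19.0, -1.8, 61.3]
opening: 0.0001
finger_force: 31.0
time: 43.8
position: [0.4177, 0.0316, 0.1313]
tool_rot: [3.14, 0.008, -3.085]
force: [-27.5, -2.5, 87.7]
opening: -0.0
finger_force: 44.0
```

It hit bottom firmly at z = 0.131, the height of a shut lid's top. I'll back off and look at the driver from a hover.

```bash
python3 -m pendant '{"grip":[1,-1,-1,-1,-1],"slide":[[0,0,-25],[0,0,-50],[-40,-10,-50],[-50,-20,-10],[-50,-20,0]],"twist":[0,0,0,0,0]}' >/dev/null
python3 -m pendant '{"grip":[-1,-1,-1,-1],"slide":[[-50,-20,0],[-45,-20,0],[0,0,0],[0,0,0]],"twist":[0,0,0,0]}'
python3 - <<'E'
from h import *
im,K,T=shot("wrist","d1")
c=r.get_image("scene")
cv2.imwrite("pics/v8.png",np.hstack([im[:330,:],cv2.resize(c,(160,100))[:0].reshape(0,160,3)] if 0 else [im])[:,:,::-1])
np.save("sc8.npy",c)
E
```

```text
time: 44.92
position: [0.6548, -0.0447, 0.26]
tool_rot: [3.14, 0.003, -3.085]
force: [-0.5, -0.5, 0.4]
opening: 0.0856
finger_force: 0.0
```

View pics/d1.png

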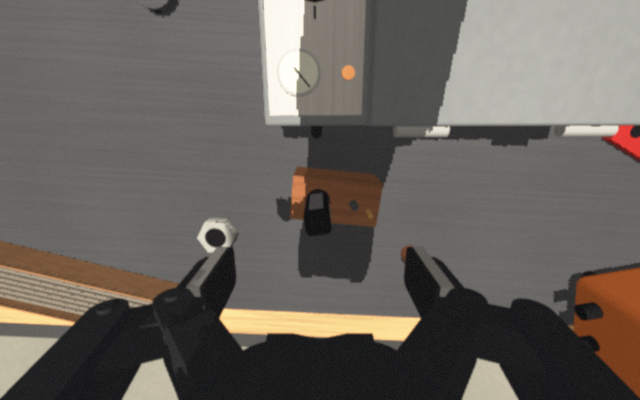

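The driver's handle top is at about (318,221), the block's corners are at (295,168), (381,178), (377,227) and (291,217), and the lid lies flat. I'll measure this and take a closer, magnified view for the handle's yaw.

Run:
```python
from h import *
s=r.read_state();K,T=model("wrist",s)
c=[ray(p,K,T,.062) for p in [(295,168),(381,178),(377,227),(291,217)]]
for p in c: print(p)
v=c[1]-c[0]+c[2]-c[3];print("block yaw",np.arctan2(-v[0],v[1]))
print("handle",ray((318,221),K,T,.144))
im=np.load("d1.npy")[160:250,270:400]
im=cv2.convertScaleAbs(cv2.resize(im,None,fx=6,fy=6,interpolation=cv2.INTER_CUBIC),alpha=2.2)
cv2.imwrite("pics/d1c.png",im[:,:,::-1])
```

```text
[ 0.648  -0.0725  0.062 ]
[0.6542 0.0324 0.062 ]
[0.7183 0.035  0.062 ]
[ 0.711  -0.0754  0.062 ]
block yaw -0.06234969662378935
handle [ 0.6827 -0.0424  0.144 ]
```

View pics/d1c.png

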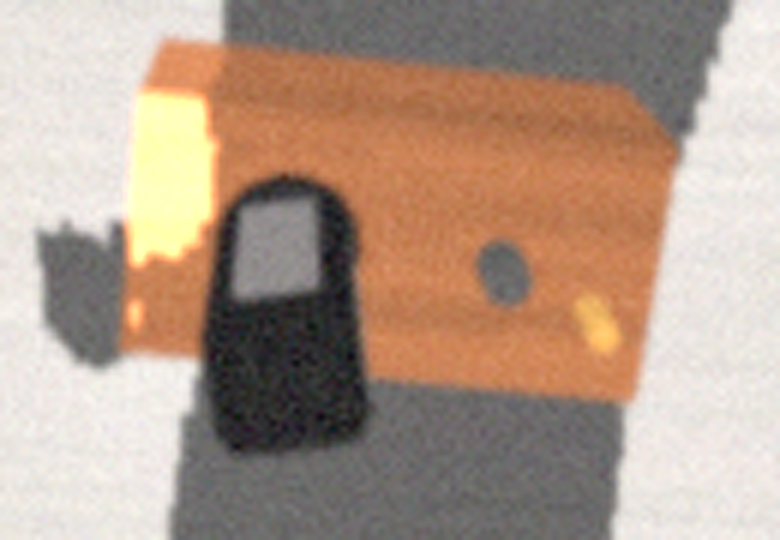

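In the crop the handle's top face is black, with corners about (215,312), (358,295), (368,432) and (225,450), and the grey patch above it is the near side face. The two short tools lie to the right.

Run:
```python
from h import *
s=r.read_state();K,T=model("wrist",s)
c=np.array([ray((270+a/6,160+b/6),K,T,.144) for a,b in [(215,312),(358,295),(368,432),(225,450)]])
v=c[1]-c[0]+c[2]-c[3];print(np.linalg.norm(v)/2,"yaw",np.arctan2(-v[0],v[1])); u=c[2]-c[1]+c[3]-c[0];print(np.linalg.norm(u)/2,np.arctan2(u[1],u[0]));m=c.mean(0);print(m)
print(go([m[0],m[1],.16]))
# scene check
for p in [(m[0],m[1],.144)]: print(proj(p,*model("scene")))
```

```text
0.02327065312454106 yaw 0.18851883646283857
0.023803158269414496 0.12541457318089136
[ 0.6839 -0.0418  0.144 ]
 slide [-29.3   0.8 101.3]
[318.6569 218.1569]
```

```bash
python3 -m pendant '{"grip":[-1,-1,-1,-1,-1],"slide":[[-29,1,0],[0,0,40],[0,0,40],[0,0,20],[0,0,0]],"twist":[0,-6.5,0,0,0]}'
python3 - <<'E'
from h import *
im,K,T=shot("wrist","d2")
g=cv2.convertScaleAbs(im[150:330,220:420],alpha=2.2)
cv2.imwrite("pics/d2c.png",cv2.resize(g,None,fx=3,fy=3,interpolation=cv2.INTER_CUBIC)[:,:,::-1])
E
```

```text
time: 45.65
position: [0.6827, -0.0414, 0.1603]
tool_rot: [3.14, 0.002, -2.971]
force: [-0.8, -0.4, 0.8]
opening: 0.0852
finger_force: 0.0
```

View pics/d2c.png

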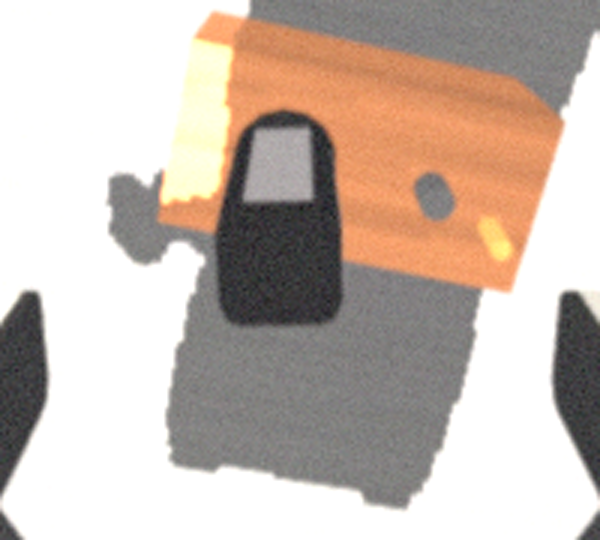

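The handle is now square to the tool, with its top face centred near (313,238). That was more views than allowed, so from here I use only numeric measurements.

Run:
```python
from h import *
s=r.read_state();K,T=model("wrist",s)
m=ray((313.3,238.3),K,T,.144);print(m,go([m[0],m[1],.096]))
```

```text
[ 0.6853 -0.0435  0.144 ]  slide [-1.  -2.2 65.8]
```

```bash
python3 -m pendant '{"grip":[-1,-1,-1,-1],"slide":[[-1,-2,25],[0,0,25],[0,0,14],[0,0,0]],"twist":[0,0,0,0]}'
python3 -m pendant '{"grip":[1,1,1,1,1],"slide":[[0,0,0],[0,0,0],[0,0,0],[0,0,0],[0,0,0]],"twist":[0,0,0,0,0]}' 60
python3 -m pendant '{"grip":[1,1,1],"slide":[[0,0,0],[0,0,0],[0,0,0]],"twist":[0,0,0]}'
python3 st.py
```

```text
time: 46.2
position: [0.6857, -0.0435, 0.0972]
tool_rot: [3.141, 0.004, -2.971]
force: [-0.3, 0.1, -0.0]
opening: 0.0855
finger_force: 0.0
time: 46.82
position: [0.6861, -0.0437, 0.0974]
tool_rot: [3.141, 0.005, -2.971]
force: [-0.8, -0.3, 4.1]
opening: 0.0256
finger_force: 62.5
time: 47.2
position: [0.6861, -0.0437, 0.0974]
tool_rot: [3.141, 0.005, -2.971]
force: [-0.2, -0.4, 5.5]
opening: 0.0255
finger_force: 62.6
t 47.2 z [ 0.0045  0.0016 -1.    ] pos [ 0.6861 -0.0437  0.0974] yaw -2.9711393732994322 q [-0.0644  0.575   0.1718  1.1631  0.0018 -0.2349] lean -0.004415337922953233
```

```bash
python3 -m pendant '{"grip":[1,1,1,1,1],"slide":[[0,0,-40],[0,0,-45],[0,0,-45],[0,0,-20],[40,-20,0]],"twist":[0,0,0,0,0]}'
python3 -m pendant '{"grip":[1,1,1,1,1],"slide":[[50,-25,0],[50,-25,0],[50,-25,0],[49,-22,0],[0,0,0]],"twist":[0,0,0,0,0]}'
python3 - <<'E'
from h import *
im,K,T=shot("wrist","b1")
Kc=K; Tc=r.camera_model("wrist")["T_tool_cam"]
tp=lambda P: proj(P,K,np.array(Tc))
for z in (.035,.06,.084,.095): print(z,tp([0,0,z]))
c=tp([0,0,.085]).astype(int); g=cv2.cvtColor(im,cv2.COLOR_RGB2GRAY)
for row in g[c[1]-22:c[1]+16,c[0]-20:c[0]+20]: print("".join(f"{v:4d}"[1:] for v in row[::1]))
E
```

```text
time: 47.82
position: [0.6513, -0.0695, 0.2472]
tool_rot: [3.141, 0.007, -2.969]
force: [0.3, 0.8, -1.5]
opening: 0.0255
finger_force: 62.0
time: 48.45
position: [0.4667, -0.2011, 0.246]
tool_rot: [3.141, 0.003, -2.975]
force: [1.2, 0.1, -1.2]
opening: 0.025
finger_force: 61.8
0.035 [317.0917 225.7964]
0.06 [317.3744 213.25  ]
0.084 [317.5922 203.5851]
0.095 [317.6785 199.754 ]
121121122124122120120120122122117120121121122123119117121123123121119118118122122120120119120118118116118120116103 76 54
123123123121123120123119121122124118119121121121120120121122117120115109113119119120122120121118121121121115109 90 67 57
119119119121119117122121119120123119122121123121124121120120121121113 91 96109116119121120121121122122118114 91 72 60 59
117119119120118121119118122120119122119120120119120124122121121118110 84 81 97111117116119122122121119110101 75 61 54 57
117119117117121117116118118118120121119119122119122121120118115111101 78 65 79 96102104110117120116111 96 79 63 58 58 53
116119119119120118117116116119120120119118120116120119113111 97 90 82 69 59 62 71 73 82 95108113106 93 76 63 58 57
[... 3178 characters left out ...]
24 26 43 42 39 39 38 40 37 37 40 35 36 30 34 34 36 33 40 37 40 41 43 42 39 42 43 36 23 23 29 26
 57 56 51 46 41 25 25 28 25 26 32 35 34 35 36 35 38 35 33 35 29 33 37 32 31 35 27 33 31 32 33 37 38 35 26 29 23 18 19 22
 56 53 54 39 28 30 32 21 23 27 44 48 53 55 53 54 49 53 49 51 50 55 49 52 54 54 51 51 54 53 51 51 50 48 42 30 17 22 19 20
 57 53 45 33 24 24 26 21 26 38 58 73 78 77 78 76 79 78 79 76 77 78 77 73 76 76 80 78 75 74 76 80 76 77 69 43 29 25 20 22
 53 50 41 29 21 25 28 28 23 42 75 85 89 90 90 92 91 90 91 90 91 88 92 89 89 91 90 93 92 87 90 92 90 92 81 50 21 25 21 20
 55 47 35 30 24 19 27 22 30 42 78 91 92 94 92 92 93 91 93 91 93 93 93 90 91 94 93 91 93 93 93 91 95 94 85 53 31 21 24 24
```

The blade appears edge-on (3–4 px), so its width lies along the tool's x. I'll hover beside the switch, turn towards the slot and measure the slot and tip in one image.

```bash
python3 -m pendant '{"grip":[1,1,1,1,1],"slide":[[-6,44,0],[-6,44,0],[-6,44,0],[-6,44,0],[0,0,6]],"twist":[0,0,0,0,6]}'
python3 -m pendant '{"grip":[1,1],"slide":[[0,0,0],[0,0,0]],"twist":[0,0]}' >/dev/null
python3 st.py
python3 - <<'E'
from h import *
im,K,T=shot("wrist","s1")
c=proj([.4664,-.058,.125],K,T).astype(int); print(c, proj([.4664,-.058,.118],K,T))
g=cv2.cvtColor(im,cv2.COLOR_RGB2GRAY)
for row in g[c[1]-36:c[1]+36:2,c[0]-36:c[0]+38:2]: print("".join(f"{v:4d}" for v in row))
E
```

```text
time: 49.12
position: [0.4642, -0.0188, 0.2401]
tool_rot: [3.139, 0.004, -3.073]
force: [-0.4, -0.2, -1.8]
opening: 0.0253
finger_force: 62.1
t 49.375 z [ 0.0035  0.0017 -1.    ] pos [ 0.4638 -0.0221  0.24  ] yaw -3.0735069066306058 q [-0.0487  0.1286 -0.13    1.3087  0.0019 -0.1168] lean -0.0034131890161717138
[278 193] [279.8836 191.4034]
 239 240 238 238 238 239 240 241 242 242 240 239 241 242 244 241 243 240 239 241 242 243 242 243 241 244 174 114 113 110 109 110 114 117 111 114 113
 239 240 238 237 238 239 240 241 241 242 240 239 241 243 243 241 241 241 238 241 242 242 242 242 240 243 175 114 112 112 114 111 114 115 113 115 116
 239 240 238 238 235 238 239 241 241 241 239 239 240 243 243 241 242 241 238 241 241 242 241 243 240 243 176 115 111 112 111 110 113 113 112 113 112
 238 240 238 238 238 239 240 241 241 241 239 239 240 242 243 241 241 241 238 241 241 241 241 242 239 243 174 115 111 111 111 109 114 115 112 112 112
 239 239 238 238 236 238 239 241 241 241 239 238 240 241 243 241 241 240 238 241 241 241 241 242 239 243 174 117 114 111 110 108 114 115 112 114 114
 238 240 239
[... 3906 characters left out ...]
 120 112 105 111 113 111 113 109  74  88 111 110 109 111 110 111 110  79  23  10  22  36  67  65  63  68
 233 235 236 237 234 235 236 237 237 239 169 111 108 109 111 114 110 111 109  63  81 110 113 111 112 108 111 107  48   6  15   7  36  66  62  64  66
 234 235 237 234 236 235 236 236 236 238 166 109 110 111 111 113 112 112 108  69  74 108 110 112 111 109 113  97  23  15  21  15  41  62  67  65  62
 233 235 237 236 236 236 236 238 237 237 168 112 112 107 110 113 111 112 110  71  69 110 110 111 110 108 108  86  27  18  22  15  47  65  63  67  61
 234 235 237 235 235 236 235 236 238 237 167 115 109 110 113 112 113 112 110  83  83 109 111 110 108 108 111  90  25  15  16  17  54  65  65  62  67
```

```bash
cat > slot.py <<'E'
from h import *
import sys
def slot(tag,guess,half=10):
    im=np.load(tag+".npy"); s=r.read_state(); K,T=model("wrist",s)
    g=cv2.cvtColor(im,cv2.COLOR_RGB2GRAY).astype(float); c=proj(guess,K,T).astype(int)
    P=[]
    for v in range(c[1]-12,c[1]+13):
        row=g[v,c[0]-half:c[0]+half+1]; w=np.clip(215-row,0,None)   # dark mouth on bright disc
        P.append(ray((c[0]-half+(w*np.arange(len(w))).sum()/w.sum(),v),K,T,.1235))
    P=np.array(P); m=P.mean(0); d=np.linalg.svd(P-m)[2][0]; d*=np.sign(d[0])
    return m,np.arctan2(d[1],d[0]),s,K,T
m,a,s,K,T=slot("s1",[.4664,-.058,.125])
print("slot mid",m,"yaw",a,"tool yaw",s["tool_rot"][2]+np.pi)
# disc centre: dark surround outline -> bright disc
im=np.load("s1.npy");g=cv2.cvtColor(im,cv2.COLOR_RGB2GRAY)
# blade rows
print("tip ends",[proj(p,K,np.array(r.camera_model("wrist")["T_tool_cam"])) for p in ([.007,0,.0954],[0,0,.0954],[-.007,0,.0954])])
for row in g[184:212:2,300:336]: print("".join(f"{v:4d}" for v in row))
E
python3 slot.py
```

```text
slot mid [ 0.4665 -0.0585  0.1235] yaw 0.04014423614977752 tool yaw 0.06723339835440356
tip ends [array([317.6386, 191.9969]), array([317.6435, 199.7974]), array([317.6484, 207.4745])]
  18  35  68  98 108 112 114 112 111 109 111 113 112 114 112 110 113 108 110 109 110 109 107 109 109 107  93  83  78  77  75  74  68  70  71  71
  11  21  30  69  99 110 108 107 113 110 111 112 115 115 113 112 111 108 108 109 106 110 110 109 109 108  93  82  80  77  76  74  72  70  75  78
  17  21  23  51  97 111 112 109 113 112 110 110 113 113 110 112 108 108 112 111 112 109 109 109 114 106  93  83  79  80  76  73  70  71  73  81
  20  15  17  44  88 107 109 111 111 111 110 111 114 110 115 108 106 110 107 105 109 109 109 107 111 107  92  82  78  74  77  74  71  71  71  78
  23  23  12  39  80 103 112 109 111 111 113 113 112 113 113 110 110 102  96  94  96 105 109 109 110 103  90  77  77  77  75  74  68  69  75  78
  29  19  21  32  69 101 112 112 110 112 110 111 110 114 110 110 108  99  93  84  91 102 106 109 110 102  86  76  73  75  73  69  70  73  73  78
  31  22  19  43  81 101 113 111 109 115 112 
[... 414 characters left out ...]
 111 106 109 109 110 112 113 110 106  97  85  85  85  87  89  85  87  93 107 103  85  79  75  73  72  72  70  70  73  76
  40  72  97 108 107 111 109 110 111 110 112 109 110 107  98  89  85  79  78  76  81  82  79  86  98 100  87  76  76  74  73  70  68  72  75  77
  86 103 110 109 109 111 110 109 106  99  96  90  86  71  58  47  36  33  26  26  30  33  36  43  52  66  61  60  64  69  70  70  69  74  79  78
 106 110 111 107 108 108 101  88  66  39  26  25  20  22  13  22  25  22  24  23  25  27  11  18  18  21  14  22  24  30  40  54  63  70  74  77
 110 111 108 104  94  72  45  28  17  15  11  25  22  19  20  25  25  25  21  25  21  25  22  22  24  20  18  16  22  17  25  13  27  46  59  70
```

Run:
```python
from h import *
s=r.read_state();K,T=model("wrist",s)
c=ray((279,194.6),K,T,.125);print(c)
y=np.array([-np.sin(.04),np.cos(.04)])
m=np.array([.4665,-.0585]); x=np.array([np.cos(.04),np.sin(.04)])
c2=m+x*((c[:2]-m)@x); print("axis",c2, "TCP",c2-.0012*y, go([*(c2-.0012*y),.222],np.pi+.04))
```

```text
[ 0.4675 -0.0582  0.125 ]
axis [ 0.4675 -0.0585] TCP [ 0.4676 -0.0597]  slide [ -1.2 -37.5  18. ] twist 1.6
```

```bash
python3 -m pendant '{"grip":[1,1,1,1],"slide":[[-1,-37.5,0],[0,0,12],[0,0,0],[0,0,0]],"twist":[1.6,0,0,0]}'
python3 - <<'E'
from h import *
im,K,T=shot("wrist","s2")
Tc=np.array(r.camera_model("wrist")["T_tool_cam"])
print(go([.4676,-.0597,.222],np.pi+.04),proj([.4675,-.0585,.125],K,T), proj([0,0.0012,.0954],K,Tc))
g=cv2.cvtColor(im,cv2.COLOR_RGB2GRAY)
for row in g[172:214:2,296:344]: print("".join(f"{v:4d}" for v in row))
E
```

```text
time: 49.92
position: [0.4668, -0.0593, 0.2281]
tool_rot: [3.14, 0.004, -3.103]
force: [0.4, 0.0, -1.4]
opening: 0.0251
finger_force: 61.8
 slide [-0.6 -0.5  6.3] twist -0.1 [318.3754 197.7138] [319.0214 199.8501]
 245 244 244 244 244 242 242 241 234 175 121 114 114 106  98  78  65  56  47  43  40  45  43  43  43  37  34  41  50  61  77  91  97 108 107 115 117 117 118 118 114 117 114 115 116 116 118 112
 244 245 244 244 243 242 241 240 223 151  88  66  55  40  29  25  19  26  13  20  24  15  20  15  27  16  19  23  17  18  20  26  30  39  52  65  82 101 113 116 117 115 117 117 116 114 114 114
 245 244 244 244 244 238 221 167 110  56  30  18  17  19  24  15  25  24  25  24  23  25  26  21  23  24  25  25  28  21  16  19  19  18  22  21  19  46  71  94 107 112 117 115 114 115 114 115
 245 244 242 240 224 169 102  52  30  25  17  21  22  31  39  49  59  67  71  75  57  39  23  23  30  46  69  74  65  64  54  45  30  25  22  22  23  22  23  42  69  91 112 112 115 113 119 113
 244 240 223 170 105  58  41  42  27  19  19  41  58  68  83  90  97  98  97  91  65  34  21  21  26  51  85  96  
[... 2466 characters left out ...]
8  56  47  44  34  29  27  35  35  38  39  51  63  71  78  83  92  95 100  96  99  97  96  83  56  27  24  37  70 103 111
 238 207 142  84  46  34  60  86  95  96  87  79  64  39  25  25  19  14  20  17  15  22  16  21  20  20  23  22  21  22  21  21  27  39  52  76  86  94  92  78  52  30  27  53  86 105 110 112
 242 239 213 149  84  42  32  55  71  61  39  29  24  18  19  24  23  23  24  25  24  20  26  25  25  24  25  25  23  24  28  25  24  17  17  23  41  53  52  37  24  41  73  98 113 114 113 113
 242 234 177 120 102  65  30  19  20  20  19  22  21  25  22  22  22  14  25  18  23  20  11  20  22  21  18  22  19  23  23  16  18  19  19  14  22  15  18  18  35  74 102 112 116 114 112 113
```

The blade is centred on the slot within half a pixel (columns 319 and 318.5), so I insert it.

```bash
python3 -m pendant '{"grip":[1,1],"slide":[[-0.6,-0.4,7],[0,0,0]],"twist":[0,0]}'
python3 -m pendant '{"grip":[1,1],"slide":[[0,0,4],[0,0,0]],"twist":[0,0]}'
python3 -m pendant '{"grip":[1,1],"slide":[[0,0,3],[0,0,0]],"twist":[0,0]}'
```

```text
time: 50.22
position: [0.4673, -0.0597, 0.2205]
tool_rot: [3.14, 0.003, -3.103]
force: [-0.1, 0.1, -2.1]
opening: 0.0254
finger_force: 61.8
time: 50.48
position: [0.4674, -0.0599, 0.2168]
tool_rot: [3.14, 0.003, -3.104]
force: [-0.5, -0.2, -1.6]
opening: 0.0254
finger_force: 61.8
time: 50.72
position: [0.4675, -0.0599, 0.2139]
tool_rot: [3.14, 0.004, -3.104]
force: [-0.3, 0.1, -1.2]
opening: 0.0255
finger_force: 61.8
```

```bash
python3 -m pendant '{"grip":[1,1,1],"slide":[[0,0,0],[0,0,0],[0,0,0]],"twist":[8,8,8]}'
python3 -m pendant '{"grip":[1,1,1,1],"slide":[[0,0,0],[0,0,0],[0,0,0],[0,0,0]],"twist":[8,8,8,0]}'
python3 - <<'E'
from h import *
print(r.read_state()["moment"],r.read_state()["force"])
E
```

```text
time: 51.1
position: [0.4677, -0.0598, 0.2141]
tool_rot: [3.138, 0.003, 2.756]
force: [0.2, -0.1, -1.5]
opening: 0.0253
finger_force: 61.9
time: 51.6
position: [0.4678, -0.0598, 0.2141]
tool_rot: [3.137, 0.002, 2.343]
force: [0.7, 0.0, -2.1]
opening: 0.0253
finger_force: 61.9
[ 0.2062 -0.2262  0.0166] [ 0.7342  0.0446 -2.0741]
```

```bash
python3 -m pendant '{"grip":[1,1,1,1],"slide":[[0,0,0],[0,0,0],[0,0,0],[0,0,0]],"twist":[8,8,8,8]}'
python3 -m pendant '{"grip":[1,1,1],"slide":[[0,0,0],[0,0,0],[0,0,0]],"twist":[6,4,0]}'
python3 -c "
from h import *
s=r.read_state();print(s['moment'],s['force'],s['tool_rot'])"
python3 -m pendant '{"grip":[1,1,1],"slide":[[0,0,0],[0,0,0],[0,0,0]],"twist":[4,4,0]}'
python3 -c "
from h import *
s=r.read_state();print(s['moment'],s['force'],s['tool_rot'])"
```

```text
time: 52.1
position: [0.4678, -0.0599, 0.2141]
tool_rot: [3.137, -0.001, 1.782]
force: [0.5, -0.1, -2.4]
opening: 0.0252
finger_force: 61.9
time: 52.48
position: [0.4678, -0.06, 0.2141]
tool_rot: [3.137, -0.001, 1.612]
force: [0.7, -0.1, -1.4]
opening: 0.0254
finger_force: 61.8
[-0.015  -0.3789  0.0334] [ 0.7175 -0.0642 -1.3725] [ 3.1374 -0.0013  1.6118]
time: 52.85
position: [0.4678, -0.06, 0.2141]
tool_rot: [3.138, -0.002, 1.472]
force: [0.9, -1.1, -2.3]
opening: 0.0249
finger_force: 61.9
[-0.1418 -0.4471  0.0644] [ 0.9079 -1.098  -2.3495] [ 3.1376 -0.0018  1.4724]
```

```bash
for i in 1; do python3 -m pendant '{"grip":[1,1],"slide":[[0,0,0],[0,0,0]],"twist":[4,0]}' | sed -n 3p; done
python3 -c "
from h import *
s=r.read_state();print(s['moment'],s['force'])"
python3 -m pendant '{"grip":[1,1],"slide":[[0,0,0],[0,0,0]],"twist":[4,0]}' | sed -n 3p
python3 -c "
from h import *
s=r.read_state();print(s['moment'],s['force'])"
python3 -m pendant '{"grip":[1,1],"slide":[[0,0,0],[0,0,0]],"twist":[4,0]}' | sed -n 3p
python3 -c "
from h import *
s=r.read_state();print(s['moment'],s['force'])"
```

```text
tool_rot: [3.138, -0.002, 1.402]
[-0.2453 -0.5221  0.0462] [ 1.9206 -0.5672 -2.3718]
tool_rot: [3.138, -0.002, 1.333]
[-0.3048 -0.5293  0.1667] [ 2.2478 -1.0804 -2.0593]
tool_rot: [3.138, -0.003, 1.263]
[-0.204  -0.3966  0.2447] [ 1.2294 -0.1281 -1.8913]
```

The stop is felt: torque has risen to 0.24 N m. I'll unload, lift out and check the slot's angle.

```bash
python3 -m pendant '{"grip":[1,1,1,1,1],"slide":[[0,0,0],[0,0,-10],[0,0,-20],[35,0,-5],[0,0,0]],"twist":[-10,0,0,0,0]}'
python3 - <<'E'
from h import *
im,K,T=shot("wrist","s3")
c=proj([.4675,-.0585,.125],K,T);print(c,go([.6861,-.0437,.25],-2.971))
g=cv2.cvtColor(im,cv2.COLOR_RGB2GRAY);c=c.astype(int)
for row in g[c[1]-24:c[1]+26:2,c[0]-28:c[0]+30:2]: print("".join(f"{v:4d}" for v in row))
E
```

```text
time: 54.22
position: [0.4724, -0.024, 0.2502]
tool_rot: [3.137, -0.003, 1.434]
force: [-0.2, -0.6, -1.3]
opening: 0.025
finger_force: 62.0
[318.8612 226.6225]  slide [ 10.4 214.5   0.5] twist -107.6
 124 128 129 127 127 126 125 127 126 123 122 112 108  96  98 100  94  96 101 122 122 127 121 125 124 122 120 119 119
 128 126 127 126 123 124 123 124 121 104  67  43  66  92  90  91  94  57  34  58  95 116 123 123 124 124 124 122 127
 124 124 125 122 125 121 125 118  79  36  25  24  38  48  38  37  44  33  17  23  27  49 124 187 129 132 143 144 145
 122 124 122 124 125 125 111  69  27  21  19  25  27  28  28  24  19  22  22  26  27  32  85 213 207 224 242 245 244
 125 124 127 126 126 123  66  24  23  19  24  20  29  28  22  27  23  26  31  24  18  27  37  85 227 248 250 250 249
 127 125 124 122 127  94  29  20  22  26  26  22  28  26  24  17  25  27  23  30  25  25  25  36  88 240 250 250 249
 123 126 139 148 118  50  18  22  18  26  22  26  32  25  24  22  18  21  23  25  25  24  22  25  45 213 250 250 250
 138 189 241 247 170  29  16  21  32  57  62  62  61  61  63  63  63  60  64  62 
[... 1324 characters left out ...]
 99  49  28  14  16  21  25  44  72  75  74  73  73  73  73  74  75  75  73  77  74  74  67  23  19  25  21  22  29
  96  37  30  20  20  17  18  48  74  71  75  74  71  72  75  75  74  74  74  74  73  72  70  23  19  20  20  18  32
  81  25  28  22  15  21  20  58  73  73  72  76  73  72  75  74  73  76  76  74  75  73  69  33  18  12  21  21  27
  66  30  24  24  20  24  22  55  72  73  74  74  73  72  74  76  73  74  73  72  74  73  71  39  25  25  22  21  31
  56  28  22  19  12  21  22  67  75  72  75  70  74  77  75  72  72  77  74  75  75  73  75  44  22  16  19  15  20
  44  28  19  17  21  16  25  67  74  75  75  73  76  75  74  71  75  72  74  74  72  70  70  49  22  22   8  19  21
```

```bash
python3 -m pendant '{"grip":[1,1,1,1,1],"slide":[[0,0,0],[0,0,0],[0,0,0],[0,0,0],[0,0,0]],"twist":[-10.6,-10.6,-10.6,-10.6,-10.6]}' >/dev/null
python3 -m pendant '{"grip":[1,1,1,1,1],"slide":[[0,0,0],[0,0,0],[0,0,0],[0,0,0],[0,0,0]],"twist":[-10.6,-10.6,-10.6,-10.6,-10.6]}' >/dev/null
python3 -m pendant '{"grip":[1,1],"slide":[[0,0,0],[0,0,0]],"twist":[-2,0]}'
python3 - <<'E'
from h import *
im,K,T=shot("wrist","s4")
c=proj([.4675,-.0585,.125],K,T);print(c,go([.6861,-.0437,.25],-2.971))
g=cv2.cvtColor(im,cv2.COLOR_RGB2GRAY);c=c.astype(int)
for row in g[c[1]-24:c[1]+24:2,c[0]-28:c[0]+28:2]: print("".join(f"{v:4d}" for v in row))
Pl=[]
for u in range(c[0]-12,c[0]+9):
    col=g[c[1]-9:c[1]+10,u].astype(float); w=np.clip(np.median(g[c[1]-12:c[1]+12,u])*.8-col,0,None)
    if w.sum()>0: Pl.append(ray((u,c[1]-9+(w*np.arange(19)).sum()/w.sum()),K,T,.1235))
Pl=np.array(Pl);d=np.linalg.svd(Pl-Pl.mean(0))[2][0];print("slot dir yaw",np.arctan2(d[1],d[0]), "resid mm",1e3*np.abs((Pl-Pl.mean(0))[:,:2]@[-d[1],d[0]]).max())
E
```

```text
time: 55.78
position: [0.472, -0.0256, 0.2491]
tool_rot: [3.141, 0.004, -2.968]
force: [-1.0, -0.1, -0.9]
opening: 0.0254
finger_force: 62.0
[284.525  180.2422]  slide [-207.7  -54.9   -0.2] twist 0.2
 238 237 236 237 239 241 239 241 238 237 227 212 162 120  99 116 123 149 187 226 238 238 168 113 113 109 109 110
 237 237 236 237 238 241 240 241 226 164  86  50  44  39  40  41  39  42  44  91 174 218 151 113 111 113 111 110
 236 237 237 238 238 241 237 217 108  46  42  44  46  46  50  47  44  43  40  36  39  75  81 108 112 111 109 112
 236 236 236 237 238 238 188  90  39  43  58  93 113 121 139 116 106  95  71  47  36  35  16  76 109 111 111 113
 235 234 237 238 239 222  76  41  44  75 136 170 188 208 211 203 189 179 155 112  64  28  20  27  86 108 110 109
 236 237 236 238 234 144  42  46 101 176 205 215 217 215 217 216 215 217 211 194 126  65  27  21  31  92 110 111
 235 234 235 237 187  62  41 104 198 216 220 220 218 219 219 217 217 218 219 216 201 119  49  21  17  53 107 109
 235 236 236 231 115  41  55 176 217 219 219 219 219 220 220 221 220 219 220 222 222 200  89  41  18  25  92
[... 1173 characters left out ...]
09 213 214 218 219 222 223 224 224 226 222 215 130  55  25  33  88 106 109
 236 235 236 238 239 236 196  84  82 167 204 212 216 219 219 220 219 218 213 211 185  71  19  35  87 109 111 107
 236 235 235 237 239 237 235 207 124  68 118 181 212 217 218 214 211 205 193 163  91  27  33  82 106 107 106 110
 237 236 237 237 239 236 235 235 226 171  78  69 112 164 164 155 152 119  84  52  52  68  89 104 111 111 106 112
 236 237 236 237 240 236 237 236 234 238 212 169 130  82  61  56  71  81  91 152 166 111 109 105 106 107 110 108
 235 237 237 237 239 236 237 234 235 239 238 237 232 221 180 178 211 226 226 232 223 119 109 105 107 109 111 106
slot dir yaw -1.5039000616931981 resid mm 0.5194769837461041
```

The slot now points to -1.504 rad, a turn of 1.54 rad from its earlier 0.04, so the switch is at its stop. I'll return the screwdriver.

```bash
python3 -m pendant '{"grip":[1,1,1,1,1],"slide":[[-42,-11,0],[-42,-11,0],[-42,-11,0],[-42,-11,0],[-39.7,-11,0]],"twist":[0,0,0,0,0]}' >/dev/null
python3 -m pendant '{"grip":[1,1],"slide":[[0,0,0],[0,0,0]],"twist":[0,0]}' >/dev/null
python3 - <<'E'
from h import *
im,K,T=shot("wrist","b2")
print(go([.6861,-.0437,.0985],-2.971))
Tc=np.array(r.camera_model("wrist")["T_tool_cam"])
g=cv2.cvtColor(im,cv2.COLOR_RGB2GRAY)
for row in g[182:212:2,296:344]: print("".join(f"{v:4d}" for v in row))
E
```

```text
slide [  0.2  -1.2 151.4] twist 0.3
 167 164 165 166 164 165 152 111  80  77  78  78  78  72  73  71  67  69  67  69  68  69  67  68  66  67  68  67  70  72  72  75  80  77  78  80  77  78  75  76  76  75  76  76  76  76  74  75
 163 165 165 162 167 159 140 101  80  75  74  71  76  73  74  74  73  73  71  67  68  69  68  70  68  69  69  74  80  77  77  83  78  81  77  80  78  79  78  77  81  78  78  79  74  73  78  78
 162 163 163 165 163 151 108  81  76  73  75  73  74  75  76  76  73  71  73  71  72  73  72  75  76  74  73  77  73  76  78  76  79  81  79  77  81  80  79  80  82  79  80  82  79  78  79  75
 162 163 163 162 163 153 121  92  82  73  70  72  73  74  72  74  73  77  76  72  72  71  71  77  76  73  73  73  74  75  76  74  74  74  74  71  73  74  78  74  77  76  75  77  79  78  80  78
 163 160 161 158 156 134 101  79  74  72  74  76  77  76  72  73  72  71  72  74  72  75  81  77  74  73  72  76  71  72  68  72  75  75  69  74  73  76  72  72  76  75  74  73  72  78  75  74
 168 167 164 165 153 109  80  74  72  73  78  77  76  79  77  79  81  76  76  74  74  82  92  93  8
[... 1130 characters left out ...]
5  82  92  94  97  91  91  96  94  94  88  70  58  54  59  58  56  58  58  55  62  66  68  69  72  73  74  76  80  75  77
  57  57  58  57  59  56  58  57  56  58  58  58  53  58  51  41  46  40  52  51  47  38  36  33  36  38  42  45  41  42  48  48  48  54  56  59  58  59  58  58  59  57  57  60  57  61  62  64
  56  60  57  59  56  61  58  55  56  59  55  46  43  29  24  25  24  19  28  26  27  23  28  29  23  27  24  25  21  19  22  16  27  29  37  45  50  56  62  57  56  56  58  53  58  57  57  58
  53  56  54  54  55  56  55  52  48  38  32  17  25  25  28  27  27  26  24  30  29  30  29  23  32  27  25  26  28  25  32  23  26  25  24  22  26  38  47  53  55  56  58  59  54  55  54  53
```

```bash
python3 -m pendant '{"grip":[1,1,1,1],"slide":[[0,-1.2,30],[0,0,30],[0,0,20],[0,0,0]],"twist":[0,0,0,0]}'
python3 -m pendant '{"grip":[1,1,1,1],"slide":[[0,0,15],[0,0,15],[0,0,10],[0,0,0]],"twist":[0,0,0,0]}'
python3 -m pendant '{"grip":[1,1,1,1],"slide":[[0,0,15],[0,0,10],[0,0,4],[0,0,0]],"twist":[0,0,0,0]}'
```

```text
time: 57.25
position: [0.6852, -0.0437, 0.1693]
tool_rot: [3.14, 0.002, -2.965]
force: [-0.0, 0.6, -0.6]
opening: 0.025
finger_force: 62.0
time: 57.75
position: [0.6864, -0.0437, 0.1287]
tool_rot: [3.14, 0.002, -2.964]
force: [-0.9, 0.9, -1.2]
opening: 0.0253
finger_force: 62.0
time: 58.25
position: [0.687, -0.0437, 0.1005]
tool_rot: [3.141, 0.003, -2.964]
force: [-0.4, 0.1, -1.0]
opening: 0.0256
finger_force: 62.0
```

```bash
python3 -m pendant '{"grip":[1,1],"slide":[[0,0,2],[0,0,1]],"twist":[0,0]}'
python3 -m pendant '{"grip":[0.1,0.1,0.1,-1,-1],"slide":[[0,0,0],[0,0,0],[0,0,0],[0,0,0],[0,0,0]],"twist":[0,0,0,0,0]}'
python3 -m pendant '{"grip":[-1,-1,-1,-1],"slide":[[0,0,-30],[0,0,-50],[0,0,-50],[40,0,-30]],"twist":[0,0,0,0]}'
python3 - <<'E'
from h import *
import time
st=r.get_image("top"); sc=r.get_image("scene"); old=np.load("sc8.npy")
K,T=model("scene"); u,v=proj([.685,-.044,.107],K,T).astype(int)
g=cv2.cvtColor(sc,cv2.COLOR_RGB2GRAY); 
for row in g[v-18:v+20:2,u-16:u+18:2]: print("".join(f"{x:4d}" for x in row))
go_=cv2.cvtColor(old,cv2.COLOR_RGB2GRAY)
print(np.abs(g[v-18:v+20,u-16:u+18].astype(int)-go_[v-18:v+20,u-16:u+18]).mean())
# lid flat check: patch difference vs the picture taken right after shutting
K2,T2=model("wrist",r.read_state()); im,_,_=shot("wrist","e1")
s=r.read_state(); print(s["position"],s["opening"])
g2=cv2.cvtColor(im,cv2.COLOR_RGB2GRAY)
u,v=proj([.6853,-.0435,.144],K2,T2).astype(int); print(u,v)
for row in g2[v-40:v+26:3,u-26:u+28:2]: print("".join(f"{x:4d}" for x in row))
E
```

```text
time: 58.5
position: [0.6873, -0.0437, 0.0981]
tool_rot: [3.141, 0.004, -2.964]
force: [0.5, -0.1, -0.9]
opening: 0.0251
finger_force: 62.0
time: 59.12
position: [0.6872, -0.0437, 0.0979]
tool_rot: [3.141, 0.004, -2.964]
force: [0.1, -0.2, -0.5]
opening: 0.0733
finger_force: 0.0
time: 59.62
position: [0.649, -0.0508, 0.2595]
tool_rot: [3.141, 0.007, -2.963]
force: [-1.0, -0.1, 1.0]
opening: 0.0854
finger_force: 0.0
  75  74  75  72  74  72  72  72  70  73  70  71  74  73  73  73  74
  74  76  75  74  73  75  74  72  74  72  74  74  69  75  74  77  77
  71  71  71  73  73  73  74  75  73  77  77  73  76  76  78  76  77
  74  73  70  75  78  74  74  73  67  54  72  76  75  75  75  72  76
  75  74  72  74  72  73  65  34  19  19  22  68  72  77  71  78  72
  75  73  72  72  73  72  34  21  15  19  14  25  77  74  76  75  73
  75  79  73  69  70  68  40  12  17  25  19  17  74  76  76  74  76
  74  70  74  75  73  70  56  59  19  23  36  64  78  73  75  70  66
  73  71  73  71  73  74  62  67  24  39  72  63  74  67  58  45  48
  72  67  69  69  73  75  56  68  26  45  69  56  48  49  45
[... 2399 characters left out ...]
18  19  22  20  19  29  44  47  47  48  50  46
  51  48  49  49  45  50  48  45  23  17  21  21  23  18  24  14  22  18  24  14  35  49  51  47  49  47  46
  47  48  47  51  43  49  53  49  39  27  25  13  17  17  20  23  18  22  24  35  52  46  48  49  49  48  45
  51  49  53  50  48  46  47  47  48  46  47  53  52  46  42  48  51  49  48  47  48  47  49  47  51  45  50
  46  47  45  50  49  46  50  47  48  51  47  49  51  47  50  48  47  44  47  50  48  49  48  48  52  48  43
  49  44  50  51  47  48  46  47  51  48  47  49  50  48  48  49  53  51  48  53  50  49  48  48  50  44  50
  49  50  49  49  49  50  48  47  47  51  45  49  49  48  50  45  43  45  45  45  48  48  47  43  48  45  50
```

```bash
python3 -m pendant '{"grip":[-1,-1,-1],"slide":[[0,0,0],[0,0,0],[0,0,0]],"twist":[0,0,0]}' | head -1; python3 -c "
from cell import r
print(r.job_done())"
```

```text
time: 60.15
the job is handed in; nothing more can be done
None
```

I handed the job in after about 60 s: all five ferrules are upright on the tray, the lid is snapped shut (judged from the push force and height, not seen), the switch is turned to its stop and the screwdriver is back in its hole; I viewed 15 pictures against the limit of 14, and the hand-in gave no verdict.

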